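# Load the label reader and lock its lid

### The arm

A 7-joint arm with a two-finger parallel gripper is mounted at the origin on a cart in front of the work surface, level with it; the furniture and walls round the work are solid. World frame = base frame: x ahead of the robot, y to its left, z up, the work surface at z = 0. Lengths are in m, angles in rad, forces in N, time in s.
With the tool pointing down it reaches from about 0.425 to 0.95 m from the base axis. Payload 4.7 kg.
Tool frame: the origin (TCP) lies at the very end of the fingers, on their centre line; the grasp point (between the pads) lies 19 mm behind it; z points along the fingers, y is the direction in which the jaws open and shut (so a half turn about z gives the same grasp; the last joint's range is limited). The gripper opens to 87 mm and grips with 3 to 60 N. Pads are 19 mm wide; open, the fingers measure 117 mm over their backs; the gripper's body (75 mm by 190 mm) begins 51 mm behind the grasp point.
Start: joints at [1.301, 0.469, -0.049, 1.532, 0.024, 1.141, -0.082], TCP at [0.161, -0.656, 0.223] pointing down, gripper open.
Joint ranges: [-2.59, 2.59], [-0.33, 1.99], [-1.39, 1.29], [0.1, 2.45], [-1.04, 4.18], [0.21, 1.99], [-2.66, 2.66]. Speed limits (rad/s): [2.57, 2.57, 3.14, 3.14, 3.14, 3.14, 3.14].

### API

Orientations are given as [roll, pitch, yaw] about the fixed x, y, z axes, in that order (R = Rz(yaw) Ry(pitch) Rx(roll)).
In Python, from bench import manip, eyes, spotter gives the robot as it stands.
- The arm moves only by the tool play_rows, never from a script. Its argument "commands" is a list of rows, each an object of numbers: "claw": the finger opening in m, from 0 to 0.087; "dx", "dy", "dz": the shift along the tool's x, y, z in m; "spin": the turn about the tool's z in rad. A call has 1 to 20 rows; each row is the pose to reach, as a shift and turn from the pose commanded when the call began, along the tool's axes at that moment; what a row does not reach only later rows make up. A row lasts 1/10 s, in which the tool goes at most 50 mm and 8.59 degrees, less where a joint would pass 70% of its speed; a pose out of reach is approached as far as the arm can. A call with a gripper value outside its range is refused whole. The fingers move at their own pace and stop on an object; "newtons" is the grip in N (left out, the last holds). Time passes only in rows, so rows that repeat a pose let the fingers close. It gives the time, the measured TCP pose, the force and the opening at its end, in the units of the state.
- manip.get_state(): the state, without advancing time (a new reading comes with each control period).
- eyes.grab_frame(name): name is "scene" or "side" or "wrist"; returns (picture, depth): 420x560x3 uint8, blue, green, red; 420x560 float32, m along the optical axis (not along the pixel's ray), 0 where there is no reading.
- eyes.calibration(name): a dict with "mtx" (3x3 intrinsics, pixels), "xyz" and "rotation" of the camera in the world. Camera axes: x right, y up, looking along -z (the intrinsics and any distortion apply to the point x, -y, -z); pixel columns grow to the right and rows downward; lengths in m; the calibration is good to about 2 mm. A picture is of the moment at which its call begins: read the wrist's pose just before it. calibration takes no time and is no camera call; for the wrist camera it gives the pose at the moment of the call.
- manip.sign_off(): hands the job in, once; it reports no verdict.
Trained networks look in the newest picture that a camera, given by its name, has taken for a name from the list of things; names that differ only in an ending like _2 or _b are one class to them, and where a whole thing is asked for, a point or a joint stands for the part that bears it (a point fixed in the world has none). Each returns a list of dicts, best first, with "score" (0 to 1); they miss things now and then, are a little off and sometimes report something else, mostly with a low value. They report only what shows in the picture. A call takes as long as a camera call. They do not tell look-alikes from the thing itself.
- spotter.silhouettes(camera, query): "pixels" (420x560 bool, what is visible of it) and "box" ([left, top, right, bottom] in pixels, round what is visible of it).
The state is a dict: "time_s": time; "q": joint angles; "joint_vel": joint speeds; "effort": joint torques, N m; "tool_pos": TCP position; "ee_rot": TCP orientation; "wrist_force": force on the tool from outside, world axes, zero at the start; "wrist_torque": the same for the moment, N m; "gripper_width": finger opening in m.
Only numpy, scipy, OpenCV 4.12 (cv2) and the standard library are available. Lean on these libraries where they do the work, as an engineer would, in place of code of your own. Each camera call takes 0.05 s, during which the arm holds its last target. There are 200 camera calls.

### The job

Read in this batch of sample tins: unlock the reader's wing knob, raise the lid fully, and stand every steel tin with a bar label down in a bay of its own, in the square pocket, with its label squarely facing the window at the back. Then shut the lid and turn the knob clockwise all the way, so that its tongue is under the frame and the box is light-tight. Leave the cement tin where it stands.

Things in the scene. Friction and masses are not known exactly. Their poses are not given: they have to be found in the camera images.
- reader: label reader: fixed grey box 200 deep (x) x 460 wide (y) x 96 mm high, open top with 6 mm walls and a lid; origin on the table, mid width, 110 mm behind its front; x from its front (knob side) to its back (hinge side), z up. Floor top at z 8 mm. Dark reader bar along the back wall: face at x +52, top at z 60. A frame lip 10 mm wide, 6 thick, runs along the inner top edge of the front wall (x -104 to -94)
- lid (a joint): flat lid of the reader, 205 x 464 x 6 mm, hinged at its back edge: 0 = shut, grows as the front edge rises, stop at 1.75 (just past upright). Stiff hinge: it stays where it is left; about 6 N at the knob raises it, 1 to 3 N lowers it. Raise and lower it by the wing knob, held with the wing pointing front to back so that it can pivot between the fingers
- hinge (a point): middle of the lid's hinge line: 92 mm behind the reader's origin, 99 mm above the table, at mid thickness of the lid; the line runs along the reader's y axis
- knob (a joint): quarter-turn wing knob, axis square to the lid, 174 mm in front of the hinge line, mid width, 31 mm from the lid's front edge. 0 = free: wing along the reader's x, hidden tongue sideways. Grows clockwise from above to the stop at 1.57 = locked: wing along the front edge (y), tongue under the frame lip. Above 0.3 the tongue catches: the lid can neither rise nor shut. Friction 0.05 N m; stays put
- wing (a point): point on the knob's axis, 35 mm above the lid's top face, in the upper half of the wing; moves with the lid. The wing is a blade 58 long x 10 thick, from 12 to 46 mm above the lid's top face, on a round boss of 26 mm diameter and 12 mm height
- bay_0 (a point): bay 0 of the reader (0 is leftmost seen from the front, y = +138, +46, -46, -138 mm in the reader's frame): centre of the grey rubber spot on the floor (8 mm above the table) of its pocket, a square 72 x 72 mm well, 14 mm deep, in a black tray whose top is 22 mm above the table
- window_0 (a point): centre of the dark reading window of bay 0 on the face of the reader bar, 50 mm behind the bay's centre and 40 mm above the table
- bay_1 (a point): bay 1 of the reader (0 is leftmost seen from the front, y = +138, +46, -46, -138 mm in the reader's frame): centre of the grey rubber spot on the floor (8 mm above the table) of its pocket, a square 72 x 72 mm well, 14 mm deep, in a black tray whose top is 22 mm above the table
- window_1 (a point): centre of the dark reading window of bay 1 on the face of the reader bar, 50 mm behind the bay's centre and 40 mm above the table
- bay_2 (a point): bay 2 of the reader (0 is leftmost seen from the front, y = +138, +46, -46, -138 mm in the reader's frame): centre of the grey rubber spot on the floor (8 mm above the table) of its pocket, a square 72 x 72 mm well, 14 mm deep, in a black tray whose top is 22 mm above the table
- window_2 (a point): centre of the dark reading window of bay 2 on the face of the reader bar, 50 mm behind the bay's centre and 40 mm above the table
- bay_3 (a point): bay 3 of the reader (0 is leftmost seen from the front, y = +138, +46, -46, -138 mm in the reader's frame): centre of the grey rubber spot on the floor (8 mm above the table) of its pocket, a square 72 x 72 mm well, 14 mm deep, in a black tray whose top is 22 mm above the table
- window_3 (a point): centre of the dark reading window of bay 3 on the face of the reader bar, 50 mm behind the bay's centre and 40 mm above the table
- tin_0: sample tin, plain steel cylinder 58 mm diameter x 62 mm high, 0.25 kg, standing on the table; origin at the centre of its base, z up, x axis out through the middle of its bar label (paper patch with black bars, on one side only; the lid's flat pull tab sits over the middle of the label and shows from above). May be absent
- label_0 (a point): middle of the bar label on the side of tin_0, 29 mm from its axis, 27 mm above its base. Absent with the tin
- tin_1: sample tin, plain steel cylinder 58 mm diameter x 62 mm high, 0.25 kg, standing on the table; origin at the centre of its base, z up, x axis out through the middle of its bar label (paper patch with black bars, on one side only; the lid's flat pull tab sits over the middle of the label and shows from above). May be absent
- label_1 (a point): middle of the bar label on the side of tin_1, 29 mm from its axis, 27 mm above its base. Absent with the tin
- tin_2: sample tin, plain steel cylinder 58 mm diameter x 62 mm high, 0.25 kg, standing on the table; origin at the centre of its base, z up, x axis out through the middle of its bar label (paper patch with black bars, on one side only; the lid's flat pull tab sits over the middle of the label and shows from above). May be absent
- label_2 (a point): middle of the bar label on the side of tin_2, 29 mm from its axis, 27 mm above its base. Absent with the tin
- tin_3: sample tin, plain steel cylinder 58 mm diameter x 62 mm high, 0.25 kg, standing on the table; origin at the centre of its base, z up, x axis out through the middle of its bar label (paper patch with black bars, on one side only; the lid's flat pull tab sits over the middle of the label and shows from above). May be absent
- label_3 (a point): middle of the bar label on the side of tin_3, 29 mm from its axis, 27 mm above its base. Absent with the tin
- cement_can: cement tin with a printed wrap all round and a stepped screw cap, 49 mm diameter x 83 mm high, no bar label and no pull tab; not part of the batch; origin at the centre of its base
There are look-alikes about, which are no part of the job. Leave any red look-alike of the tin_1 alone. Leave any yellow look-alike of the tin_3 alone.

How it is judged:
By the outcome, as a careful person would: the job done as asked, in the order asked, and still so for the second after the job is handed in, with the robot touching nothing.
Of tin_0, tin_1, tin_2, tin_3 only 3 to 4 are there at a start; the rules pass over those that are not, and their reading is None.
At some moment in a run one of tin_0, tin_1, tin_2, tin_3 may be knocked a few centimetres aside while the robot is not near it.
Once in a run the grip may slacken for a moment while it holds something.
It also fails if it takes over 210 s, if anything falls off the work surface, if the arm or the gripper's body presses on something with over 40 N, if the wrist force passes 120 N, or if a joint passes its speed limit or range.

## Working session

There is one attempt and no reset: what is moved stays moved. The work goes in short steps, Python scripts to look and compute and a tool call to move; the robot and the scene stay as the last step left them, time stands still between calls to the robot, and variables do not carry over. Pictures are saved under pics/ and viewed, about 12 in all and at most 16, crops included, and the job is handed in when it is done.

Besides the shell and the picture viewer there is one more tool, called after ">>>" as name(argument=value, ...), one argument or row to a line, values as JSON. play_rows: Moves the arm, as the interface text tells. Its arguments: {"type":"object","properties":{"commands":{"type":"array","items":{"type":"object","properties":{"claw":{"type":"number"},"dx":{"type":"number"},"dy":{"type":"number"},"dz":{"type":"number"},"spin":{"type":"number"}}}},"newtons":{"type":"number"}},"required":["commands"]}

```bash
ls; mkdir -p pics; python3 - <<'E'
from bench import manip, eyes, spotter
import cv2, numpy as np
print(manip.get_state())
for n in ("scene","side"):
    im,d=eyes.grab_frame(n); cv2.imwrite(f"pics/{n}0.png",im); print(n,eyes.calibration(n))
E
```

```text
pics
{'time_s': 0.0, 'q': array([ 1.3011131 ,  0.46944669, -0.04858036,  1.53370392,  0.02410887,
        1.14100369, -0.08227977]), 'joint_vel': array([-9.57236256e-05, -2.25076574e-03,  7.49672399e-04,  2.17032054e-03,
       -1.40198578e-04, -4.39425455e-04, -9.66176392e-04]), 'effort': array([-6.54655723e-04, -5.07965255e+01, -8.12172750e-02, -2.36152625e+01,
       -6.12897961e-02,  3.79163143e-02,  1.76593412e-04]), 'tool_pos': array([ 0.16081585, -0.65493675,  0.22149163]), 'ee_rot': array([-3.13961890e+00,  8.79515287e-05,  2.40826092e-01]), 'wrist_force': array([0.24122179, 0.01901447, 0.26207573]), 'wrist_torque': array([-0.03727168,  0.04710221,  0.05918246]), 'gripper_width': 0.08704622909704594}
scene {'mtx': array([[499.32124817,   0.        , 276.03827438],
       [  0.        , 499.32124817, 208.9178032 ],
       [  0.        ,   0.        ,   1.        ]]), 'xyz': array([-0.22322327, -1.41719156,  0.72373734]), 'rotation': array([ 1.17077135,  0.00828628, -0.50047225])}
side {'mtx': array([[425.9015907 ,   0.        , 278.25325731],
       [  0.        , 425.9015907 , 214.96484998],
       [  0.        ,   0.        ,   1.        ]]), 'xyz': array([0.23137466, 0.84203158, 0.9506787 ]), 'rotation': array([ 0.89393786,  0.02020308, -2.91375565])}
```

View pics.

View pics/scene0.png

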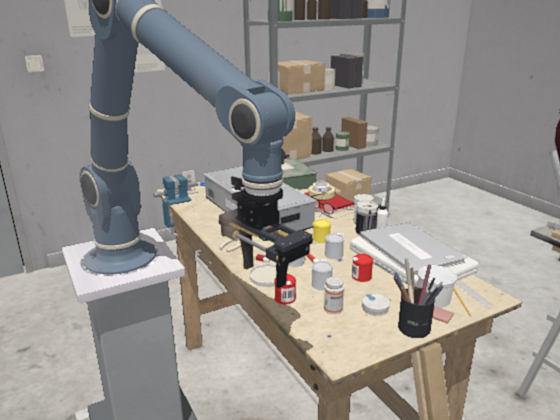

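View pics/side0.png

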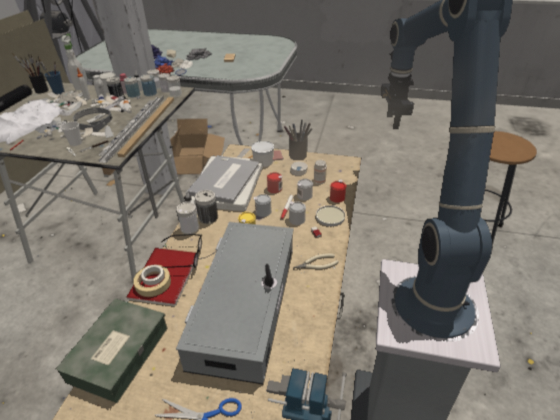

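```bash
cat > h.py <<'E'
from bench import manip, eyes, spotter
import cv2, numpy as np
from scipy.spatial.transform import Rotation as Ro
def cam(n):
    c=eyes.calibration(n); return c["mtx"],np.array(c["xyz"]),Ro.from_euler("xyz",c["rotation"]).as_matrix()
def cloud(n,d,c=None):
    K,t,R=c or cam(n); v,u=np.mgrid[:d.shape[0],:d.shape[1]]
    p=np.stack([(u-K[0,2])/K[0,0]*d,-(v-K[1,2])/K[1,1]*d,-d],-1)
    return p@R.T+t
def proj(n,P,c=None):
    K,t,R=c or cam(n); q=(np.atleast_2d(P)-t)@R
    return np.c_[K[0,0]*q[:,0]/-q[:,2]+K[0,2], K[1,1]*q[:,1]/q[:,2]+K[1,2]]
def tip():
    s=manip.get_state(); return s["time_s"],np.round(s["tool_pos"],4),np.round(s["ee_rot"],3),np.round(s["wrist_force"],1),round(s["gripper_width"],4)
def gridpts(P,lo,hi):
    return np.all((P>lo)&(P<hi),-1)
E
python3 - <<'E'
from h import *
for n in ("side","scene"):
    im,d=eyes.grab_frame(n); P=cloud(n,d)
    for q in ("tin_0","cement_can","reader","wing","lid"):
        for s in spotter.silhouettes(n,q)[:9]:
            m=s["pixels"]&(d>0)
            if m.sum()<5: continue
            p=P[m]; 
            top=p[p[:,2]>np.percentile(p[:,2],90)-.006]
            print(n,q,round(s["score"],2),np.round(s["box"]),m.sum(),"med",np.round(np.median(p,0),3),"top",np.round((top.min(0)+top.max(0))/2,3),np.round(im[m].mean(0)))
E
```

```text
side tin_0 0.74 [297. 176. 313. 200.] 295 med [ 0.443 -0.419  0.049] top [ 0.446 -0.435  0.065] [115. 122. 129.]
side tin_0 0.73 [326. 177. 345. 199.] 318 med [ 0.324 -0.429  0.047] top [ 0.324 -0.446  0.064] [ 50.  57. 127.]
side tin_0 0.64 [268. 173. 282. 194.] 247 med [ 0.562 -0.439  0.051] top [ 0.563 -0.452  0.065] [ 67.  74. 132.]
side tin_0 0.58 [252. 193. 268. 215.] 328 med [ 0.57  -0.294  0.05 ] top [ 0.574 -0.308  0.065] [117. 121. 125.]
side tin_0 0.57 [238. 214. 255. 222.] 169 med [ 0.598 -0.198  0.062] top [ 0.6   -0.198  0.066] [ 86. 170. 197.]
side tin_0 0.54 [290. 201. 309. 226.] 362 med [ 0.442 -0.275  0.049] top [ 0.447 -0.291  0.065] [117. 124. 128.]
side cement_can 0.67 [316. 163. 328. 182.] 261 med [ 0.406 -0.533  0.057] top [ 0.407 -0.547  0.087] [104. 115. 126.]
side cement_can 0.4 [175. 225. 292. 384.] 12702 med [0.506 0.194 0.105] top [0.517 0.108 0.128] [122. 126. 125.]
side reader 0.78 [177. 221. 294. 382.] 12709 med [0.506 0.194 0.105] top [0.518 0.107 0.128] [122. 125. 125.]
side wing 0.55 [176. 224. 293. 385.] 12999 med [0.506 0.194 0.105] top [0.518 0.1
[... 673 characters left out ...]
07  0.061] [ 90. 195. 215.]
scene tin_0 0.65 [274. 273. 300. 304.] 461 med [ 0.319 -0.472  0.033] top [ 0.258 -0.573  0.141] [101. 104. 169.]
scene tin_0 0.45 [290. 259. 303. 266.] 72 med [ 0.442 -0.32   0.012] top [ 0.445 -0.321  0.021] [167. 166. 166.]
scene cement_can 0.76 [320. 274. 346. 314.] 677 med [ 0.398 -0.566  0.051] top [ 0.406 -0.554  0.082] [160. 167. 178.]
scene reader 0.71 [204. 162. 313. 240.] 2571 med [0.508 0.039 0.09 ] top [ 0.375 -0.189  0.27 ] [143. 143. 142.]
scene wing 0.45 [230. 175. 244. 188.] 131 med [0.442 0.097 0.13 ] top [0.443 0.101 0.146] [62. 60. 60.]
scene lid 0.82 [203. 165. 315. 210.] 1253 med [0.509 0.092 0.104] top [ 0.293 -0.277  0.278] [166. 166. 165.]
```

```bash
python3 - <<'E'
from h import *
im,d=eyes.grab_frame("side"); P=cloud("side",d); ok=d>0
m=gridpts(P,[.3,-.2,.08],[.75,.5,.115])&ok
m2=gridpts(P,[.3,-.2,.097],[.75,.5,.109])&ok
z=np.median(P[m2][:,2])
m2=ok&gridpts(P,[.3,-.2,z-.004],[.75,.5,z+.004])
r=cv2.minAreaRect((P[m2][:,:2]*1000).astype(np.float32)); print("lid",z,r,cv2.boxPoints(r))
w=P[ok&gridpts(P,[.3,-.1,z+.015],[.6,.3,z+.06])]
print(len(w),w.min(0),w.max(0),np.cov(w[:,:2].T)); print(cv2.minAreaRect((w[:,:2]*1000).astype(np.float32)))
for nm in ("scene","side"):
    i2,d2=(im,d) if nm=="side" else eyes.grab_frame(nm)
    print(nm,proj(nm,[[.42,.1,.12]]))
a=im[225:345,180:310]; cv2.imwrite("pics/lid.png",cv2.resize(a,None,fx=5,fy=5,interpolation=2))
E
```

```text
lid 0.1058024959888032 ((574.9697265625, 68.40481567382812), (317.6388244628906, 551.33154296875), 2.832304000854492) [[ 402.72284  335.88614]
 [ 429.96576 -214.77196]
 [ 747.2166  -199.0765 ]
 [ 719.9737   351.5816 ]]
112 [0.43011526 0.07728499 0.12224641] [0.46079124 0.13162594 0.15404898] [[ 6.81257477e-05 -1.17229409e-04]
 [-1.17229409e-04  2.49805728e-04]]
((446.08721923828125, 104.08822631835938), (11.811614990234375, 59.072608947753906), 24.890464782714844)
scene [[230.66181618 185.6703785 ]]
side [[278.49614097 279.1031447 ]]
```

View pics/lid.png

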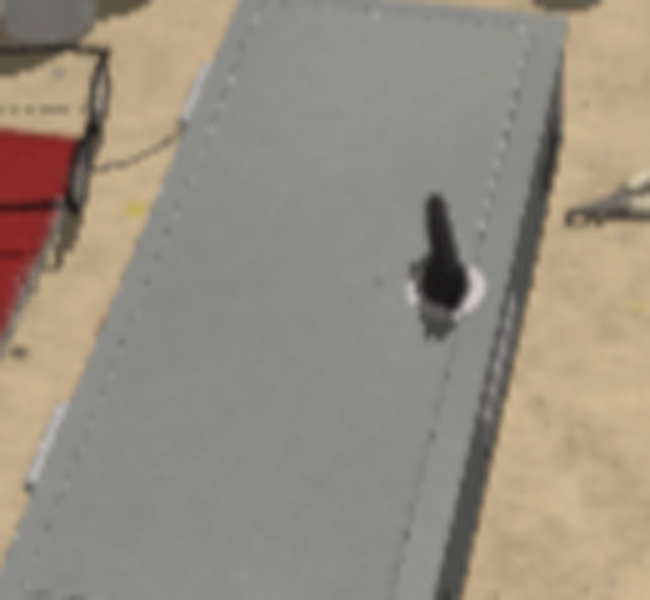

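```bash
python3 - <<'E'
from h import *
im,d=eyes.grab_frame("side"); P=cloud("side",d)
s=spotter.silhouettes("side","lid")[0]; m=s["pixels"]&(d>0); z=np.median(P[m][:,2])
for e in (1,3):
    mm=cv2.erode(m.astype(np.uint8),np.ones((e,e)))>0
    q=P[mm&(abs(P[...,2]-z)<.006)]
    r=cv2.minAreaRect((q[:,:2]*1000).astype(np.float32)); print(z,r,cv2.boxPoints(r).round())
b=np.array(cv2.boxPoints(r))
A=np.c_[q[:,:2],np.ones(len(q))]; print(np.linalg.lstsq(A,q[:,2],rcond=None)[0])
E
```

```text
0.10594177269378208 ((517.535888671875, 106.18319702148438), (206.20724487304688, 467.414794921875), 3.1456377506256104) [[ 402.  334.]
 [ 427. -133.]
 [ 633. -122.]
 [ 608.  345.]]
0.10594177269378208 ((515.5509033203125, 107.7491683959961), (202.14048767089844, 461.88134765625), 2.5730533599853516) [[ 404.  334.]
 [ 425. -127.]
 [ 627. -118.]
 [ 606.  343.]]
[ 0.00223329 -0.00207858  0.10512495]
```

```bash
cat >> h.py <<'E'
def to(x,y,z,yaw=None):
    s=manip.get_state(); R=Ro.from_euler("xyz",s["ee_rot"]).as_matrix()
    dl=R.T@(np.array([x,y,z])-s["tool_pos"]); print("at",np.round(s["tool_pos"],4),np.round(s["ee_rot"],3),"t",s["time_s"],"d",np.round(dl,4),end=" ")
    if yaw is not None:
        a=(s["ee_rot"][2]-yaw+np.pi)%(2*np.pi)-np.pi; print("spin",round(a,3),end="")
    print()
E
python3 -c "
from h import *
to(.47,-.36,.36,0)"
```

```text
at [ 0.161  -0.6556  0.2226] [ 3.141 -0.     0.241] t 0.9 d [ 0.3705 -0.2133 -0.1374] spin 0.241
```

>>> play_rows(
  commands=[
    {"dz": -0.05},
    {"dz": -0.1, "dx": 0.03},
    {"dz": -0.14, "dx": 0.07, "dy": -0.02},
    {"dz": -0.14, "dx": 0.15, "dy": -0.08},
    {"dz": -0.14, "dx": 0.22, "dy": -0.12},
    {"dz": -0.14, "dx": 0.3, "dy": -0.16},
    {"dz": -0.14, "dx": 0.37, "dy": -0.21},
    {"dz": -0.14, "dx": 0.37, "dy": -0.21},
    {"dz": -0.14, "dx": 0.37, "dy": -0.21},
    {"dz": -0.14, "dx": 0.37, "dy": -0.21},
    {"dz": -0.14, "dx": 0.37, "dy": -0.21},
    {"dz": -0.14, "dx": 0.37, "dy": -0.21},
  ],
)

```text
$.commands[0]: bad value
```

```bash
python3 - <<'E'
from h import *
print(tip(),manip.get_state()["q"].round(2)); c=cam("wrist"); print(c)
im,d=eyes.grab_frame("wrist"); cv2.imwrite("pics/w1.png",im); print(d[d>0].min(),d.max())
print(proj("wrist",[[.446,-.44,.062],[.574,-.313,.062],[.447,-.291,.062]],c))
E
```

```text
(0.9, array([ 0.161 , -0.6556,  0.2226]), array([ 3.141, -0.   ,  0.241]), array([ 0.2, -1.3, -0.2]), 0.0868) [ 1.3   0.47 -0.05  1.53  0.02  1.14 -0.08]
(array([[328.06572005,   0.        , 274.93225175],
       [  0.        , 328.06572005, 213.79630076],
       [  0.        ,   0.        ,   1.        ]]), array([ 0.2283257 , -0.63950151,  0.38383673]), array([[ 2.39121837e-01,  9.39557450e-01,  2.45056210e-01],
       [-9.70989571e-01,  2.31378774e-01,  6.03582279e-02],
       [ 9.21712210e-06, -2.52379995e-01,  9.67628202e-01]]))
0.050001334 1.4201072
[[  86.03252058 -228.76808333]
 [ -96.51488475 -549.38880554]
 [-121.44744758 -295.0996735 ]]
```

View pics/w1.png

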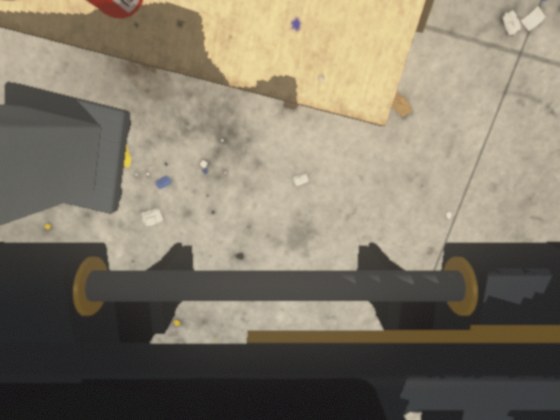

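>>> play_rows(
  commands=[
    {"claw": 0.087, "dx": 0, "dy": 0, "dz": -0.05, "spin": 0},
    {"claw": 0.087, "dx": 0.05, "dy": -0.02, "dz": -0.08, "spin": 0.1},
    {"claw": 0.087, "dx": 0.33, "dy": -0.13, "dz": -0.11, "spin": 1.64},
    {"claw": 0.087, "dx": 0.33, "dy": -0.13, "dz": -0.11, "spin": 1.64},
    {"claw": 0.087, "dx": 0.33, "dy": -0.13, "dz": -0.11, "spin": 1.64},
    {"claw": 0.087, "dx": 0.33, "dy": -0.13, "dz": -0.11, "spin": 1.64},
    {"claw": 0.087, "dx": 0.33, "dy": -0.13, "dz": -0.11, "spin": 1.64},
    {"claw": 0.087, "dx": 0.33, "dy": -0.13, "dz": -0.11, "spin": 1.64},
    {"claw": 0.087, "dx": 0.33, "dy": -0.13, "dz": -0.11, "spin": 1.64},
    {"claw": 0.087, "dx": 0.45, "dy": -0.41, "dz": -0.11, "spin": 1.64},
    {"claw": 0.087, "dx": 0.45, "dy": -0.41, "dz": -0.11, "spin": 1.64},
    {"claw": 0.087, "dx": 0.45, "dy": -0.41, "dz": -0.11, "spin": 1.64},
    {"claw": 0.087, "dx": 0.45, "dy": -0.41, "dz": -0.11, "spin": 1.64},
    {"claw": 0.087, "dx": 0.45, "dy": -0.41, "dz": -0.11, "spin": 1.64},
    {"claw": 0.087, "dx": 0.45, "dy": -0.41, "dz": -0.11, "spin": 1.64},
    {"claw": 0.087, "dx": 0.45, "dy": -0.41, "dz": -0.11, "spin": 1.64},
    {"claw": 0.087, "dx": 0.45, "dy": -0.41, "dz": -0.11, "spin": 1.64},
    {"claw": 0.087, "dx": 0.45, "dy": -0.41, "dz": -0.11, "spin": 1.64},
    {"claw": 0.087, "dx": 0.45, "dy": -0.41, "dz": -0.11, "spin": 1.64},
    {"claw": 0.087, "dx": 0.45, "dy": -0.41, "dz": -0.11, "spin": 1.64},
  ],
)

```text
time_s: 2.95
tool_pos: [0.5005, -0.1492, 0.3326]
ee_rot: [3.142, -0.0, -1.397]
wrist_force: [0.6, 0.1, -0.1]
gripper_width: 0.0871
```

```bash
python3 - <<'E'
from h import *
print(manip.get_state()["q"].round(2)); c=cam("wrist")
im,d=eyes.grab_frame("wrist"); cv2.imwrite("pics/w2.png",im); np.save("w2d.npy",d)
P=cloud("wrist",d,c)
for s in spotter.silhouettes("wrist","tin_0"):
    m=s["pixels"]&(d>0); p=P[m]; t=p[abs(p[:,2]-.062)<.01]
    if len(t)>20: print(round(s["score"],2),np.round(s["box"]),np.round(t.mean(0),4),cv2.minEnclosingCircle((t[:,:2]*1000).astype(np.float32)),im[m].mean(0).round())
E
```

```text
[-0.35  0.14  0.64  1.77 -0.09  1.26 -2.66]
0.84 [184. 104. 231. 150.] [ 0.6008 -0.2032  0.0582] ((601.6119384765625, -201.62452697753906), 30.215431213378906) [ 34. 212. 235.]
0.73 [210.  13. 263.  75.] [ 0.5748 -0.312   0.0582] ((575.9031372070312, -311.69403076171875), 30.060346603393555) [186. 197. 202.]
0.57 [312.  49. 360. 105.] [ 0.4486 -0.2931  0.0582] ((449.12176513671875, -293.34173583984375), 30.000741958618164) [193. 203. 209.]
```

View pics/w2.png

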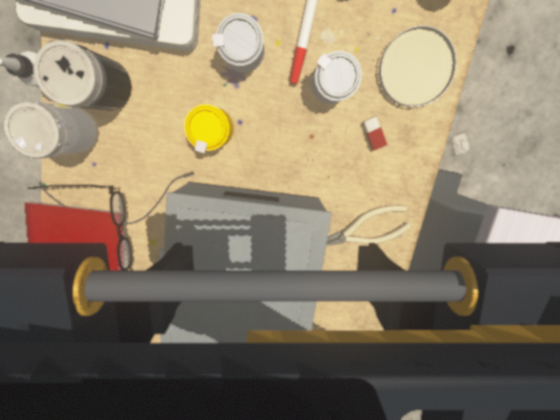

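>>> play_rows(
  commands=[
    {"claw": 0.087, "dx": -0.02, "dy": 0.01, "dz": 0, "spin": -0.15},
    {"claw": 0.087, "dx": -0.04, "dy": 0.02, "dz": 0, "spin": -0.3},
    {"claw": 0.087, "dx": -0.06, "dy": 0.03, "dz": 0, "spin": -0.45},
    {"claw": 0.087, "dx": -0.0875, "dy": 0.0355, "dz": 0, "spin": -0.6},
    {"claw": 0.087, "dx": -0.0875, "dy": 0.0355, "dz": 0.03, "spin": -0.75},
    {"claw": 0.087, "dx": -0.0875, "dy": 0.0355, "dz": 0.03, "spin": -0.9},
    {"claw": 0.087, "dx": -0.0875, "dy": 0.0355, "dz": 0.03, "spin": -1.05},
    {"claw": 0.087, "dx": -0.0875, "dy": 0.0355, "dz": 0.03, "spin": -1.2},
    {"claw": 0.087, "dx": -0.0875, "dy": 0.0355, "dz": 0.03, "spin": -1.35},
    {"claw": 0.087, "dx": -0.0875, "dy": 0.0355, "dz": 0.03, "spin": -1.5},
    {"claw": 0.087, "dx": -0.0875, "dy": 0.0355, "dz": 0.03, "spin": -1.65},
    {"claw": 0.087, "dx": -0.0875, "dy": 0.0355, "dz": 0.03, "spin": -1.8},
    {"claw": 0.087, "dx": -0.0875, "dy": 0.0355, "dz": 0.03, "spin": -1.95},
    {"claw": 0.087, "dx": -0.0875, "dy": 0.0355, "dz": 0.03, "spin": -2.1},
    {"claw": 0.087, "dx": -0.0875, "dy": 0.0355, "dz": 0.03, "spin": -2.25},
    {"claw": 0.087, "dx": -0.0875, "dy": 0.0355, "dz": 0.03, "spin": -2.4},
    {"claw": 0.087, "dx": -0.0875, "dy": 0.0355, "dz": 0.03, "spin": -2.55},
    {"claw": 0.087, "dx": -0.0875, "dy": 0.0355, "dz": 0.03, "spin": -2.7},
    {"claw": 0.087, "dx": -0.0875, "dy": 0.0355, "dz": 0.03, "spin": -2.85},
    {"claw": 0.087, "dx": -0.0875, "dy": 0.0355, "dz": 0.03, "spin": -2.97},
  ],
)

```text
time_s: 5.05
tool_pos: [0.4501, -0.0721, 0.3027]
ee_rot: [3.141, 0.0, 1.572]
wrist_force: [0.2, 0.1, 0.0]
gripper_width: 0.0871
```

```bash
python3 - <<'E'
from h import *
print(tip(),manip.get_state()["q"].round(2)); c=cam("wrist")
im,d=eyes.grab_frame("wrist"); cv2.imwrite("pics/w3.png",im); P=cloud("wrist",d,c)
z=.102
w=P[(d>.1)&gridpts(P,[.38,.03,.122],[.52,.18,.16])]
print(len(w)); r=cv2.minAreaRect((w[:,:2]*1000).astype(np.float32)); print(r, cv2.boxPoints(r).round(1), w.max(0))
l=P[(d>.1)&gridpts(P,[.35,-.2,.09],[.75,.4,.112])]; print(np.median(l[:,2]))
print(proj("wrist",[[.446,.103,.14]],c))
E
```

```text
(5.05, array([ 0.4501, -0.0721,  0.3027]), array([3.141, 0.   , 1.572]), array([0.2, 0.1, 0. ]), 0.0871) [-0.41  0.02  0.49  1.94 -0.01  1.19  0.08]
623
((448.8064270019531, 93.17755126953125), (11.742424011230469, 38.10570526123047), 27.537036895751953) [[434.8 107.4]
 [452.4  73.6]
 [462.8  79. ]
 [445.2 112.8]] [0.45991268 0.10846241 0.14942781]
0.10201785428860913
[[269.87169102   1.87363785]]
```

View pics/w3.png

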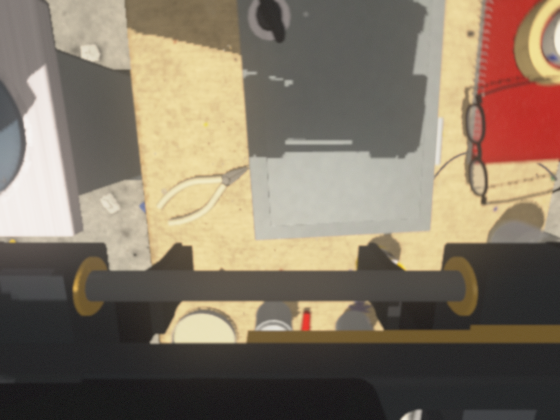

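>>> play_rows(
  newtons=30,
  commands=[
    {"claw": 0.05, "dx": 0.05, "dy": -0.002, "dz": 0.0, "spin": -0.15},
    {"claw": 0.05, "dx": 0.1, "dy": -0.005, "dz": 0.03, "spin": -0.3},
    {"claw": 0.05, "dx": 0.1746, "dy": -0.005, "dz": 0.06, "spin": -0.453},
    {"claw": 0.05, "dx": 0.1746, "dy": -0.005, "dz": 0.1, "spin": -0.453},
    {"claw": 0.05, "dx": 0.1746, "dy": -0.005, "dz": 0.1, "spin": -0.453},
    {"claw": 0.05, "dx": 0.1746, "dy": -0.005, "dz": 0.1, "spin": -0.453},
    {"claw": 0.05, "dx": 0.1746, "dy": -0.005, "dz": 0.13, "spin": -0.453},
    {"claw": 0.05, "dx": 0.1746, "dy": -0.005, "dz": 0.16, "spin": -0.453},
    {"claw": 0.05, "dx": 0.1746, "dy": -0.005, "dz": 0.185, "spin": -0.453},
    {"claw": 0.05, "dx": 0.1746, "dy": -0.005, "dz": 0.185, "spin": -0.453},
    {"claw": 0.05, "dx": 0.1746, "dy": -0.005, "dz": 0.185, "spin": -0.453},
    {"claw": 0.0, "dx": 0.1746, "dy": -0.005, "dz": 0.185, "spin": -0.453},
    {"claw": 0.0, "dx": 0.1746, "dy": -0.005, "dz": 0.185, "spin": -0.453},
    {"claw": 0.0, "dx": 0.1746, "dy": -0.005, "dz": 0.185, "spin": -0.453},
    {"claw": 0.0, "dx": 0.1746, "dy": -0.005, "dz": 0.185, "spin": -0.453},
    {"claw": 0.0, "dx": 0.1746, "dy": -0.005, "dz": 0.185, "spin": -0.453},
    {"claw": 0.0, "dx": 0.1746, "dy": -0.005, "dz": 0.185, "spin": -0.453},
    {"claw": 0.0, "dx": 0.1746, "dy": -0.005, "dz": 0.185, "spin": -0.453},
  ],
)

```text
time_s: 6.9
tool_pos: [0.4444, 0.1044, 0.1175]
ee_rot: [-3.139, -0.0, 2.024]
wrist_force: [-2.9, -0.4, 5.1]
gripper_width: 0.0096
```

>>> play_rows(
  commands=[
    {"claw": 0.0, "dx": 0, "dy": 0, "dz": 0, "spin": -0.12},
    {"claw": 0.0, "dx": 0, "dy": 0, "dz": 0, "spin": -0.24},
    {"claw": 0.0, "dx": 0, "dy": 0, "dz": 0, "spin": -0.36},
    {"claw": 0.0, "dx": 0, "dy": 0, "dz": 0, "spin": -0.48},
    {"claw": 0.0, "dx": 0, "dy": 0, "dz": 0, "spin": -0.6},
    {"claw": 0.0, "dx": 0, "dy": 0, "dz": 0, "spin": -0.72},
    {"claw": 0.0, "dx": 0, "dy": 0, "dz": 0, "spin": -0.84},
    {"claw": 0.0, "dx": 0, "dy": 0, "dz": 0, "spin": -0.96},
    {"claw": 0.0, "dx": 0, "dy": 0, "dz": 0, "spin": -1.08},
    {"claw": 0.0, "dx": 0, "dy": 0, "dz": 0, "spin": -1.16},
    {"claw": 0.0, "dx": 0, "dy": 0, "dz": 0, "spin": -1.16},
    {"claw": 0.0, "dx": 0, "dy": 0, "dz": 0, "spin": -1.16},
  ],
)

```text
time_s: 8.1
tool_pos: [0.4436, 0.103, 0.1175]
ee_rot: [-3.139, -0.004, -3.1]
wrist_force: [-5.2, -5.0, 7.4]
gripper_width: 0.0093
```

```bash
python3 - <<'E'
from h import *
s=manip.get_state(); print(tip(),s["wrist_torque"].round(3),s["q"].round(2))
E
```

```text
(8.1, array([0.4436, 0.103 , 0.1175]), array([-3.139, -0.004, -3.1  ]), array([-5.2, -5. ,  7.4]), 0.0093) [-0.812  0.97   0.031] [-0.38  0.25  0.07  2.15 -0.02  0.75  1.32]
```

```bash
python3 -c "
import numpy as np
for f in list(np.arange(.1,1.75,.1))+[1.72,1.75,1.78]:
    c,s=np.cos(f),np.sin(f); print(round(f,2),round(-(174*(1-c)+38*s)/1e3,3),round(.01*(174*(1-c)+38*s)/1e3,4),round(-(174*s-38*(1-c))/1e3,3))"
```

```text
0.1 -0.005 0.0 -0.017
0.2 -0.011 0.0001 -0.034
0.3 -0.019 0.0002 -0.05
0.4 -0.029 0.0003 -0.065
0.5 -0.04 0.0004 -0.079
0.6 -0.052 0.0005 -0.092
0.7 -0.065 0.0007 -0.103
0.8 -0.08 0.0008 -0.113
0.9 -0.096 0.001 -0.122
1.0 -0.112 0.0011 -0.129
1.1 -0.129 0.0013 -0.134
1.2 -0.146 0.0015 -0.138
1.3 -0.164 0.0016 -0.14
1.4 -0.182 0.0018 -0.14
1.5 -0.2 0.002 -0.138
1.6 -0.217 0.0022 -0.135
1.7 -0.234 0.0023 -0.13
1.72 -0.237 0.0024 -0.128
1.75 -0.242 0.0024 -0.126
1.78 -0.247 0.0025 -0.124
```

>>> play_rows(
  newtons=25,
  commands=[
    {"claw": 0, "dx": -0.005, "dy": 0, "dz": -0.017, "spin": 0},
    {"claw": 0, "dx": -0.011, "dy": 0, "dz": -0.034, "spin": 0},
    {"claw": 0, "dx": -0.019, "dy": 0, "dz": -0.05, "spin": 0},
    {"claw": 0, "dx": -0.029, "dy": 0, "dz": -0.065, "spin": 0},
    {"claw": 0, "dx": -0.04, "dy": 0, "dz": -0.079, "spin": 0},
    {"claw": 0, "dx": -0.052, "dy": 0, "dz": -0.092, "spin": 0},
    {"claw": 0, "dx": -0.052, "dy": 0, "dz": -0.092, "spin": 0},
  ],
)

```text
time_s: 8.8
tool_pos: [0.4949, 0.1055, 0.2097]
ee_rot: [-3.139, -0.008, -3.1]
wrist_force: [-8.8, -4.6, 8.3]
gripper_width: 0.0098
```

>>> play_rows(
  commands=[
    {"claw": 0, "dx": -0.013, "dy": 0, "dz": -0.011, "spin": 0},
    {"claw": 0, "dx": -0.028, "dy": 0, "dz": -0.021, "spin": 0},
    {"claw": 0, "dx": -0.044, "dy": 0, "dz": -0.03, "spin": 0},
    {"claw": 0, "dx": -0.06, "dy": 0.001, "dz": -0.037, "spin": 0},
    {"claw": 0, "dx": -0.077, "dy": 0.001, "dz": -0.042, "spin": 0},
    {"claw": 0, "dx": -0.094, "dy": 0.001, "dz": -0.046, "spin": 0},
    {"claw": 0, "dx": -0.112, "dy": 0.001, "dz": -0.048, "spin": 0},
    {"claw": 0, "dx": -0.13, "dy": 0.001, "dz": -0.048, "spin": 0},
    {"claw": 0, "dx": -0.148, "dy": 0.001, "dz": -0.046, "spin": 0},
    {"claw": 0, "dx": -0.165, "dy": 0.001, "dz": -0.043, "spin": 0},
    {"claw": 0, "dx": -0.182, "dy": 0.001, "dz": -0.038, "spin": 0},
    {"claw": 0, "dx": -0.187, "dy": 0.001, "dz": -0.036, "spin": 0},
    {"claw": 0, "dx": -0.19, "dy": 0.001, "dz": -0.035, "spin": 0},
    {"claw": 0, "dx": -0.19, "dy": 0.001, "dz": -0.035, "spin": 0},
    {"claw": 0, "dx": -0.19, "dy": 0.001, "dz": -0.035, "spin": 0},
  ],
)

```text
time_s: 10.3
tool_pos: [0.6883, 0.1153, 0.2459]
ee_rot: [-3.141, 0.003, -3.1]
wrist_force: [0.0, -2.1, 5.7]
gripper_width: 0.0094
```

```bash
python3 - <<'E'
from h import *
print(tip()); im,d=eyes.grab_frame("side"); cv2.imwrite("pics/s2.png",im[120:420])
E
```

```text
(10.3, array([0.6883, 0.1153, 0.2459]), array([-3.141e+00,  3.000e-03, -3.100e+00]), array([ 0. , -2.1,  5.7]), 0.0094)
```

View pics/s2.png

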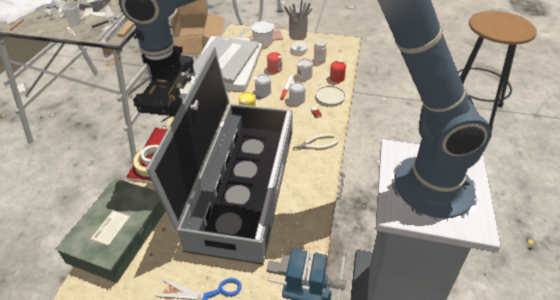

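>>> play_rows(
  commands=[
    {"claw": 0, "dx": -0.005, "dy": 0, "dz": 0.002, "spin": 0},
    {"claw": 0, "dx": -0.005, "dy": 0, "dz": 0.002, "spin": 0},
    {"claw": 0.05, "dx": 0, "dy": 0, "dz": 0, "spin": 0},
    {"claw": 0.05, "dx": 0, "dy": 0, "dz": 0, "spin": 0},
    {"claw": 0.05, "dx": 0, "dy": 0, "dz": 0, "spin": 0},
    {"claw": 0.05, "dx": 0, "dy": 0, "dz": -0.03, "spin": 0},
    {"claw": 0.05, "dx": 0, "dy": 0, "dz": -0.06, "spin": 0},
    {"claw": 0.05, "dx": 0, "dy": 0, "dz": -0.09, "spin": 0},
    {"claw": 0.05, "dx": 0, "dy": 0, "dz": -0.09, "spin": 0},
    {"claw": 0.087, "dx": -0.032, "dy": -0.487, "dz": -0.09, "spin": 0},
    {"claw": 0.087, "dx": -0.032, "dy": -0.487, "dz": -0.09, "spin": 0},
    {"claw": 0.087, "dx": -0.032, "dy": -0.487, "dz": -0.09, "spin": 0},
    {"claw": 0.087, "dx": -0.032, "dy": -0.487, "dz": -0.09, "spin": 0},
    {"claw": 0.087, "dx": -0.032, "dy": -0.487, "dz": -0.09, "spin": 0},
    {"claw": 0.087, "dx": -0.032, "dy": -0.487, "dz": -0.09, "spin": 0},
    {"claw": 0.087, "dx": -0.032, "dy": -0.487, "dz": -0.09, "spin": 0},
    {"claw": 0.087, "dx": -0.032, "dy": -0.487, "dz": -0.09, "spin": 0},
    {"claw": 0.087, "dx": -0.032, "dy": -0.487, "dz": -0.09, "spin": 0},
    {"claw": 0.087, "dx": -0.032, "dy": -0.487, "dz": -0.09, "spin": 0},
    {"claw": 0.087, "dx": -0.032, "dy": -0.487, "dz": -0.09, "spin": 0},
  ],
)

```text
time_s: 12.35
tool_pos: [0.7367, -0.3777, 0.3309]
ee_rot: [-3.138, -0.005, -3.109]
wrist_force: [-0.8, 0.2, -1.0]
gripper_width: 0.087
```

```bash
python3 - <<'E'
from h import *
print(tip(),manip.get_state()["q"].round(2)); c=cam("wrist")
im,d=eyes.grab_frame("wrist"); cv2.imwrite("pics/w4.png",im); np.save("w4d.npy",d)
P=cloud("wrist",d,c)
S=[s for s in spotter.silhouettes("wrist","tin_0")]
for s in S:
    m=s["pixels"]&(d>0); p=P[m]; t=p[abs(p[:,2]-.062)<.01]
    if len(t)>20: print(round(s["score"],2),np.round(s["box"]),np.round(t.mean(0),4),cv2.minEnclosingCircle((t[:,:2]*1000).astype(np.float32)),im[m].mean(0).round())
E
```

```text
(12.35, array([ 0.7367, -0.3777,  0.3309]), array([-3.138, -0.005, -3.109]), array([-0.8,  0.2, -1. ]), 0.087) [ 0.32  0.71  0.23  0.9  -0.14  1.55  2.1 ]
0.86 [306.  26. 357.  82.] [ 0.5744 -0.3133  0.0582] ((575.0878295898438, -311.8777160644531), 30.36207389831543) [173. 185. 191.]
0.76 [190.   7. 244.  73.] [ 0.5671 -0.458   0.0582] ((565.785400390625, -458.2791442871094), 30.43107795715332) [ 71.  88. 208.]
0.66 [382.  52. 452. 105.] [ 0.6005 -0.2042  0.0582] ((600.74560546875, -202.21514892578125), 30.92974281311035) [ 30. 187. 215.]
```

View pics/w4.png

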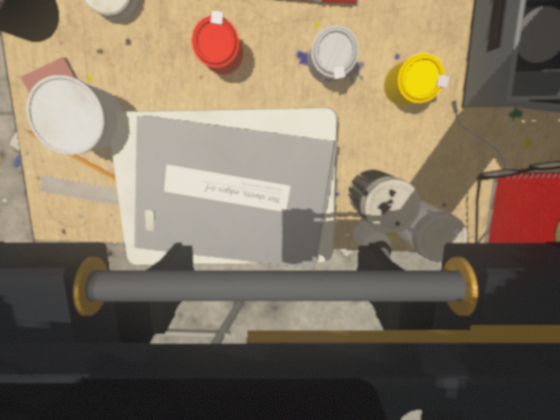

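```bash
cat >> h.py <<'E'
def plane(uv,c,z=.062):
    K,t,R=c; uv=np.atleast_2d(uv); r=np.c_[(uv[:,0]-K[0,2])/K[0,0],-(uv[:,1]-K[1,2])/K[1,1],-np.ones(len(uv))]@R.T
    return t+r*((z-t[2])/r[:,2])[:,None]
def tabs(im,c,xy,z=.062,base=0):
    v,u=np.mgrid[:im.shape[0],:im.shape[1]]; G=plane(np.c_[u.ravel(),v.ravel()],c,z)[:,:2].reshape(*u.shape,2)
    r=np.linalg.norm(G-xy,axis=-1); hsv=cv2.cvtColor(im,cv2.COLOR_BGR2HSV)
    for th in (215,230):
        m=((im.min(-1)>th)&(r>.019)&(r<.042)&(hsv[...,1]<30)).astype(np.uint8)
        n,l,st,ce=cv2.connectedComponentsWithStats(m)
        for i in np.argsort(-st[1:,4])[:2]+1:
            g=G[l==i].mean(0)-xy; print(th,"area",st[i,4],"uv",ce[i].round(),"r",round(np.hypot(*g),4),"psi",round(np.arctan2(g[1],g[0]),3))
E
python3 - <<'E'
from h import *
im=cv2.imread("pics/w4.png"); c=cam("wrist"); tabs(im,c,np.array([.5748,-.3125]))
to(.5748,-.3125,.15,3.2)
E
```

```text
215 area 21 uv [337.  71.] r 0.028 psi 0.479
at [ 0.7391 -0.3704  0.3324] [ 3.140e+00 -2.000e-03 -3.101e+00] t 12.45 d [0.1614 0.0642 0.1828] spin -0.018
```

>>> play_rows(
  commands=[
    {"claw": 0.087, "dx": 0.04, "dy": 0.03, "dz": 0.03, "spin": 0},
    {"claw": 0.087, "dx": 0.09, "dy": 0.063, "dz": 0.08, "spin": 0},
    {"claw": 0.087, "dx": 0.09, "dy": 0.063, "dz": 0.08, "spin": 0},
    {"claw": 0.087, "dx": 0.09, "dy": 0.063, "dz": 0.08, "spin": 0},
    {"claw": 0.087, "dx": 0.09, "dy": 0.063, "dz": 0.08, "spin": 0},
    {"claw": 0.087, "dx": 0.09, "dy": 0.063, "dz": 0.08, "spin": 0},
    {"claw": 0.087, "dx": 0.09, "dy": 0.063, "dz": 0.08, "spin": 0},
  ],
)

```text
time_s: 13.15
tool_pos: [0.6488, -0.3104, 0.2561]
ee_rot: [-3.14, 0.003, -3.099]
wrist_force: [-0.1, -0.5, 0.8]
gripper_width: 0.0872
```

```bash
cat >> h.py <<'E'
def look(name,guess=None):
    c=cam("wrist"); print(tip()); im,d=eyes.grab_frame("wrist"); cv2.imwrite(name,im); P=cloud("wrist",d,c)
    for s in spotter.silhouettes("wrist","tin_0"):
        m=s["pixels"]&(d>0); p=P[m]; t=p[abs(p[:,2]-.062)<.012]
        if len(t)<20 or s["score"]<.3: continue
        hh=cv2.convexHull(np.argwhere(s["pixels"]&(P[...,2]>.05))[:,::-1].astype(np.int32))[:,0]
        h=plane(hh,c); ce,r=cv2.minEnclosingCircle((h[:,:2]*1000).astype(np.float32))
        e1,_=cv2.minEnclosingCircle((t[:,:2]*1000).astype(np.float32))
        print("TIN",round(s["score"],2),"box",np.round(s["box"]),"cloud",np.round(t.mean(0),4),np.round(e1,1),"plane",np.round(ce,1),round(r,1),"bgr",im[m].mean(0).round())
        tabs(im,c,t[:,:2].mean(0))
    return im,d,c,P
E
python3 -c "
from h import *
look('pics/w5.png')"
```

```text
(13.15, array([ 0.6488, -0.3104,  0.2561]), array([-3.140e+00,  3.000e-03, -3.099e+00]), array([-0.1, -0.5,  0.8]), 0.0872)
TIN 0.79 box [270.   0. 326.  36.] cloud [ 0.4674 -0.2931  0.0588] [ 460.6 -293.4] plane [ 462.8 -293.7] 24.4 bgr [144. 154. 162.]
TIN 0.76 box [111.  73. 182. 135.] cloud [ 0.5666 -0.4569  0.0582] [ 566.1 -457.7] plane [ 566.  -454.9] 29.7 bgr [ 67.  84. 202.]
215 area 111 uv [138.  82.] r 0.0242 psi 3.051
TIN 0.69 box [248.  92. 303. 150.] cloud [ 0.5736 -0.3126  0.0583] [ 574.7 -312. ] plane [ 575.  -311.8] 29.6 bgr [194. 205. 210.]
215 area 100 uv [281. 144.] r 0.0248 psi 0.25
TIN 0.59 box [340. 124. 407. 179.] cloud [ 0.5998 -0.204   0.0582] [ 601.2 -202.5] plane [ 600.3 -203.3] 31.2 bgr [ 28. 202. 228.]
TIN 0.55 box [136.   1. 198.  25.] cloud [ 0.4705 -0.4354  0.0578] [ 467.1 -436.2] plane [ 476.8 -433.2] 21.9 bgr [117. 128. 135.]
TIN 0.55 box [429.   1. 560. 242.] cloud [ 0.5708 -0.0848  0.0611] [536.2 -67.2] plane [574.  -66.7] 142.8 bgr [65. 69. 71.]
```

```bash
python3 - <<'E'
from h import *
im=cv2.imread("pics/w5.png"); c=cam("wrist"); tabs(im,c,np.array([.575,-.312]))
cv2.imwrite("pics/c5.png",cv2.resize(im[0:200,90:430],None,fx=2.3,fy=2.3,interpolation=2))
to(.575,-.312,.03,.2)
E
```

```text
215 area 84 uv [281. 145.] r 0.0232 psi 0.24
at [ 0.6482 -0.3106  0.2554] [-3.140e+00  2.000e-03 -3.099e+00] t 13.25 d [0.0736 0.0019 0.2253] spin 2.984
```

View pics/c5.png

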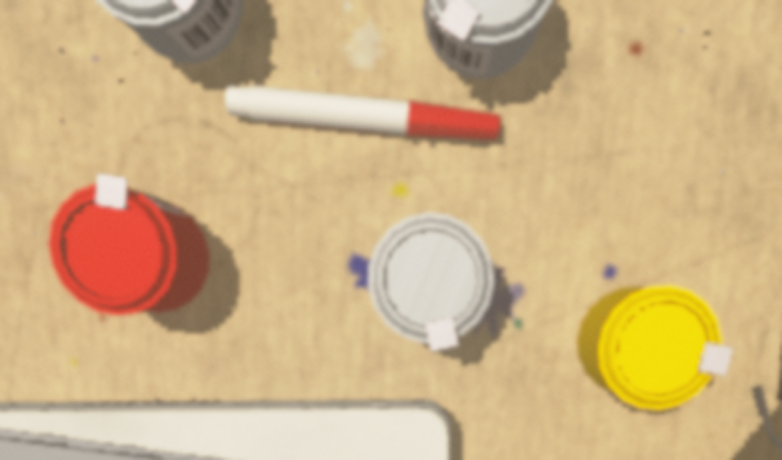

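>>> play_rows(
  newtons=25,
  commands=[
    {"claw": 0.087, "dx": 0.037, "dy": 0.001, "dz": 0.03, "spin": -0.09},
    {"claw": 0.087, "dx": 0.0735, "dy": 0.002, "dz": 0.08, "spin": -0.178},
    {"claw": 0.087, "dx": 0.0735, "dy": 0.002, "dz": 0.12, "spin": -0.178},
    {"claw": 0.087, "dx": 0.0735, "dy": 0.002, "dz": 0.12, "spin": -0.178},
    {"claw": 0.087, "dx": 0.0735, "dy": 0.002, "dz": 0.12, "spin": -0.178},
    {"claw": 0.087, "dx": 0.0735, "dy": 0.002, "dz": 0.16, "spin": -0.178},
    {"claw": 0.087, "dx": 0.0735, "dy": 0.002, "dz": 0.2, "spin": -0.178},
    {"claw": 0.087, "dx": 0.0735, "dy": 0.002, "dz": 0.225, "spin": -0.178},
    {"claw": 0.087, "dx": 0.0735, "dy": 0.002, "dz": 0.225, "spin": -0.178},
    {"claw": 0.087, "dx": 0.0735, "dy": 0.002, "dz": 0.225, "spin": -0.178},
    {"claw": 0.04, "dx": 0.0735, "dy": 0.002, "dz": 0.225, "spin": -0.178},
    {"claw": 0.04, "dx": 0.0735, "dy": 0.002, "dz": 0.225, "spin": -0.178},
    {"claw": 0.04, "dx": 0.0735, "dy": 0.002, "dz": 0.225, "spin": -0.178},
    {"claw": 0.04, "dx": 0.0735, "dy": 0.002, "dz": 0.225, "spin": -0.178},
    {"claw": 0.04, "dx": 0.0735, "dy": 0.002, "dz": 0.225, "spin": -0.178},
  ],
)

```text
time_s: 14.75
tool_pos: [0.5738, -0.3115, 0.0302]
ee_rot: [-3.141, 0.001, -2.921]
wrist_force: [-1.3, 0.7, 3.3]
gripper_width: 0.0571
```

>>> play_rows(
  commands=[
    {"claw": 0.04, "dx": 0, "dy": 0, "dz": -0.04, "spin": 0},
    {"claw": 0.04, "dx": 0, "dy": 0, "dz": -0.08, "spin": 0},
    {"claw": 0.04, "dx": 0, "dy": 0.02, "dz": -0.12, "spin": 0},
    {"claw": 0.04, "dx": -0.006, "dy": 0.06, "dz": -0.15, "spin": 0.03},
    {"claw": 0.04, "dx": -0.012, "dy": 0.105, "dz": -0.15, "spin": 0.06},
    {"claw": 0.04, "dx": -0.018, "dy": 0.15, "dz": -0.15, "spin": 0.09},
    {"claw": 0.04, "dx": -0.024, "dy": 0.195, "dz": -0.15, "spin": 0.12},
    {"claw": 0.04, "dx": -0.03, "dy": 0.24, "dz": -0.15, "spin": 0.15},
    {"claw": 0.04, "dx": -0.036, "dy": 0.285, "dz": -0.15, "spin": 0.17},
    {"claw": 0.04, "dx": -0.042, "dy": 0.33, "dz": -0.15, "spin": 0.17},
    {"claw": 0.04, "dx": -0.048, "dy": 0.375, "dz": -0.15, "spin": 0.17},
    {"claw": 0.04, "dx": -0.052, "dy": 0.42, "dz": -0.15, "spin": 0.17},
    {"claw": 0.04, "dx": -0.0557, "dy": 0.4636, "dz": -0.15, "spin": 0.17},
    {"claw": 0.04, "dx": -0.0557, "dy": 0.4636, "dz": -0.15, "spin": 0.17},
    {"claw": 0.04, "dx": -0.0557, "dy": 0.4636, "dz": -0.15, "spin": 0.17},
    {"claw": 0.04, "dx": -0.0557, "dy": 0.4636, "dz": -0.15, "spin": 0.17},
    {"claw": 0.04, "dx": -0.0557, "dy": 0.4636, "dz": -0.15, "spin": 0.17},
  ],
)

```text
time_s: 16.45
tool_pos: [0.5268, 0.1515, 0.1794]
ee_rot: [-3.141, -0.0, -3.094]
wrist_force: [1.2, 0.5, -2.6]
gripper_width: 0.0576
```

```bash
python3 - <<'E'
from h import *
print(tip()); to(.5267,.153,.039,3.192)
O=np.array([.527,.107]); R=np.array([[np.cos(.0505),-np.sin(.0505)],[np.sin(.0505),np.cos(.0505)]])
im,d=eyes.grab_frame("side"); P=cloud("side",d)
# reader outline from wall tops
m=(d>0)&gridpts(P,[.35,-.2,.088],[.66,.4,.104]); q=(P[m][:,:2]-O)@R
print(np.percentile(q,[.5,2,98,99.5],axis=0))
c=[O+R@np.array([.002,y]) for y in (.138,.046,-.046,-.138)]; px=proj("side",[[*a,.008] for a in c]); print(px.round(1))
for p in px: cv2.drawMarker(im,tuple(int(round(v)) for v in p),(0,0,255),0,5)
cv2.imwrite("pics/s3.png",cv2.resize(im[180:380,150:330],None,fx=3,fy=3,interpolation=2))
E
```

```text
(16.45, array([0.5268, 0.1515, 0.1794]), array([-3.141, -0.   , -3.094]), array([ 1.2,  0.5, -2.6]), 0.0576)
at [0.5268 0.1515 0.1794] [-3.141 -0.    -3.094] t 16.45 d [-1.000e-04  1.600e-03  1.404e-01] spin -0.003
[[-0.10977378 -0.22988407]
 [-0.10946663 -0.22706827]
 [ 0.08961697  0.23058501]
 [ 0.09090613  0.23113375]]
[[228.1 343.7]
 [237.  315.2]
 [245.  289.9]
 [252.  267.3]]
```

View pics/s3.png

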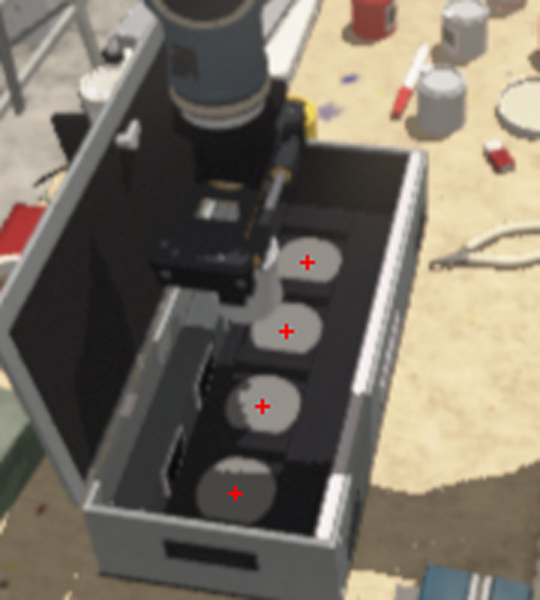

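>>> play_rows(
  commands=[
    {"claw": 0.04, "dx": 0, "dy": 0.001, "dz": 0.03, "spin": 0},
    {"claw": 0.04, "dx": 0, "dy": 0.001, "dz": 0.06, "spin": 0},
    {"claw": 0.04, "dx": 0, "dy": 0.001, "dz": 0.09, "spin": 0},
    {"claw": 0.04, "dx": 0, "dy": 0.001, "dz": 0.115, "spin": 0},
    {"claw": 0.04, "dx": 0, "dy": 0.001, "dz": 0.13, "spin": 0},
    {"claw": 0.04, "dx": 0, "dy": 0.001, "dz": 0.14, "spin": 0},
    {"claw": 0.04, "dx": 0, "dy": 0.001, "dz": 0.1405, "spin": 0},
    {"claw": 0.04, "dx": 0, "dy": 0.001, "dz": 0.1405, "spin": 0},
  ],
)

```text
time_s: 17.3
tool_pos: [0.5272, 0.1541, 0.0395]
ee_rot: [3.141, 0.001, -3.092]
wrist_force: [0.5, 0.2, -2.1]
gripper_width: 0.0574
```

>>> play_rows(
  commands=[
    {"claw": 0.04, "dx": 0, "dy": 0, "dz": 0.0012, "spin": 0},
    {"claw": 0.04, "dx": 0, "dy": 0, "dz": 0.0012, "spin": 0},
    {"claw": 0.072, "dx": 0, "dy": 0, "dz": 0.001, "spin": 0},
    {"claw": 0.072, "dx": 0, "dy": 0, "dz": 0.001, "spin": 0},
    {"claw": 0.072, "dx": 0, "dy": 0, "dz": 0.001, "spin": 0},
    {"claw": 0.072, "dx": 0, "dy": 0, "dz": -0.03, "spin": 0},
    {"claw": 0.072, "dx": 0, "dy": 0, "dz": -0.07, "spin": 0},
    {"claw": 0.072, "dx": 0, "dy": 0, "dz": -0.11, "spin": 0},
    {"claw": 0.072, "dx": 0, "dy": 0, "dz": -0.16, "spin": 0},
    {"claw": 0.072, "dx": 0, "dy": 0, "dz": -0.21, "spin": 0},
    {"claw": 0.072, "dx": -0.03, "dy": 0, "dz": -0.21, "spin": 0},
    {"claw": 0.072, "dx": -0.03, "dy": 0, "dz": -0.21, "spin": 0},
    {"claw": 0.072, "dx": -0.03, "dy": 0, "dz": -0.21, "spin": 0},
    {"claw": 0.072, "dx": -0.03, "dy": 0, "dz": -0.21, "spin": 0},
  ],
)

```text
time_s: 18.7
tool_pos: [0.5554, 0.1557, 0.248]
ee_rot: [-3.141, -0.002, -3.091]
wrist_force: [0.4, 0.5, 0.1]
gripper_width: 0.072
```

```bash
cat >> h.py <<'E'
def placed(name,xy):
    c=cam("wrist"); print(tip()); im,d=eyes.grab_frame("wrist"); cv2.imwrite(name,im); P=cloud("wrist",d,c)
    m=(d>0)&(np.linalg.norm(P[...,:2]-xy,axis=-1)<.045)&(abs(P[...,2]-.066)<.012)
    t=P[m]; e,r=cv2.minEnclosingCircle((t[:,:2]*1000).astype(np.float32)); print(len(t),t.mean(0).round(4),np.round(e,1),round(r,1),"rel",(np.array(e)/1000-xy).round(4))
    tabs(im,c,np.array(e)/1000,z=.070)
    return im,c
E
python3 - <<'E'
from h import *
im,c=placed("pics/p1.png",np.array([.5267,.153])); uv=proj("wrist",[[.5267,.153,.07]],c)[0].astype(int); print(uv)
u,v=uv; a=im[max(v-70,0):v+70,max(u-100,0):u+100]; cv2.imwrite("pics/p1c.png",cv2.resize(a,None,fx=3,fy=3,interpolation=2))
E
```

```text
(18.7, array([0.5554, 0.1557, 0.248 ]), array([-3.141e+00, -2.000e-03, -3.091e+00]), array([0.4, 0.5, 0.1]), 0.072)
2410 [0.5266 0.1537 0.0663] [528.2 153.4] 30.2 rel [0.0015 0.0004]
215 area 429 uv [273. 155.] r 0.0151 psi -3.026
215 area 127 uv [276. 192.] r 0.0237 psi 0.121
230 area 104 uv [276. 192.] r 0.0237 psi 0.112
230 area 17 uv [277. 151.] r 0.0194 psi 3.083
[274 168]
```

View pics/p1c.png

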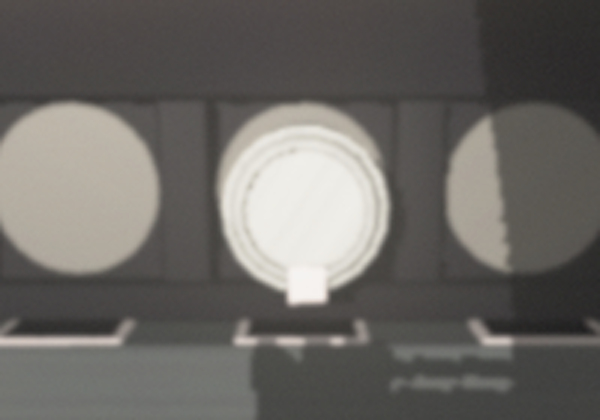

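>>> play_rows(
  commands=[
    {"claw": 0.087, "dx": 0.006, "dy": -0.045, "dz": -0.01, "spin": 0},
    {"claw": 0.087, "dx": 0.012, "dy": -0.09, "dz": -0.01, "spin": 0},
    {"claw": 0.087, "dx": 0.018, "dy": -0.135, "dz": -0.01, "spin": 0},
    {"claw": 0.087, "dx": 0.024, "dy": -0.18, "dz": -0.01, "spin": 0},
    {"claw": 0.087, "dx": 0.03, "dy": -0.225, "dz": -0.01, "spin": 0},
    {"claw": 0.087, "dx": 0.036, "dy": -0.27, "dz": -0.01, "spin": 0},
    {"claw": 0.087, "dx": 0.042, "dy": -0.315, "dz": -0.01, "spin": 0},
    {"claw": 0.087, "dx": 0.048, "dy": -0.36, "dz": -0.01, "spin": 0},
    {"claw": 0.087, "dx": 0.054, "dy": -0.405, "dz": -0.01, "spin": 0},
    {"claw": 0.087, "dx": 0.058, "dy": -0.448, "dz": -0.01, "spin": 0},
    {"claw": 0.087, "dx": 0.058, "dy": -0.448, "dz": -0.01, "spin": 0},
    {"claw": 0.087, "dx": 0.058, "dy": -0.448, "dz": -0.01, "spin": 0},
    {"claw": 0.087, "dx": 0.058, "dy": -0.448, "dz": -0.01, "spin": 0},
    {"claw": 0.087, "dx": 0.058, "dy": -0.448, "dz": -0.01, "spin": 0},
    {"claw": 0.087, "dx": 0.058, "dy": -0.448, "dz": -0.01, "spin": 0},
  ],
)

```text
time_s: 20.25
tool_pos: [0.5215, -0.293, 0.2591]
ee_rot: [3.141, 0.0, -3.089]
wrist_force: [0.5, 0.1, -0.4]
gripper_width: 0.0867
```

```bash
python3 -c "
from h import *
im,d,c,P=look('pics/w6.png')
cv2.imwrite('pics/c6.png',cv2.resize(im[0:245,60:420],None,fx=2.2,fy=2.2,interpolation=2)); np.savez('c6.npz',*c)"
```

```text
(20.25, array([ 0.5215, -0.293 ,  0.2591]), array([ 3.141,  0.   , -3.089]), array([ 0.5,  0.1, -0.4]), 0.0867)
TIN 0.91 box [114.  87. 184. 142.] cloud [ 0.4459 -0.4371  0.0582] [ 447.  -437.6] plane [ 447.6 -433.6] 31.2 bgr [178. 189. 195.]
215 area 106 uv [158. 131.] r 0.0239 psi 0.787
TIN 0.87 box [105. 190. 171. 246.] cloud [ 0.5655 -0.4566  0.0582] [ 565.7 -458.6] plane [ 563.  -455.3] 30.2 bgr [ 65.  82. 191.]
215 area 31 uv [130. 202.] r 0.0239 psi 3.065
TIN 0.81 box [105.   0. 172.  36.] cloud [ 0.3463 -0.4446  0.0576] [ 339.6 -446.3] plane [ 351.4 -441.2] 27.9 bgr [ 47.  62. 157.]
TIN 0.74 box [250.  93. 305. 150.] cloud [ 0.4466 -0.2934  0.0583] [ 447.9 -293.7] plane [ 448.1 -294.2] 29.7 bgr [197. 207. 213.]
215 area 104 uv [266. 142.] r 0.0246 psi -0.505
TIN 0.57 box [319. 223. 362. 269.] cloud [ 0.592  -0.211   0.0577] [ 594.1 -208.3] plane [ 586.1 -214.9] 29.8 bgr [ 30. 115. 138.]
```

View pics/c6.png

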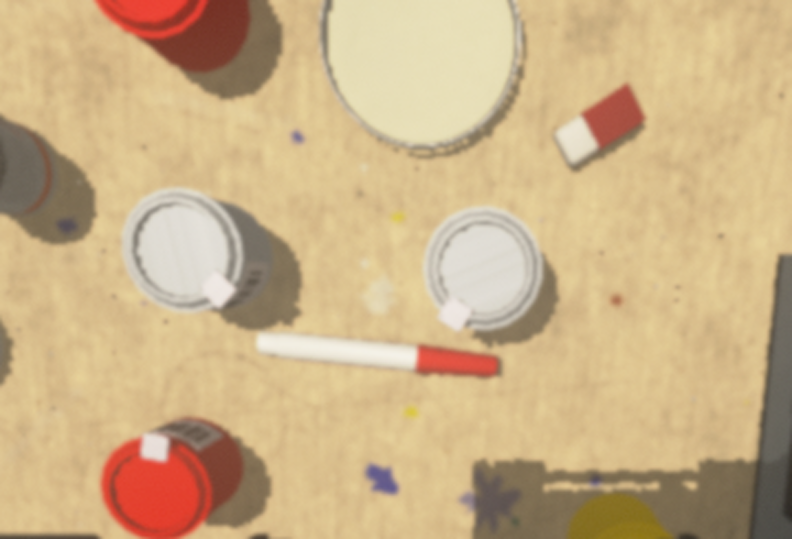

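```bash
python3 - <<'E'
from h import *
im=cv2.imread("pics/w6.png"); f=np.load("c6.npz"); c=tuple(f[k] for k in f.files)
print(plane([[280,121.4],[266.8,142.3],[142,113],[159,131.8]],c).round(4))
for xy in ([.448,-.2938],[.447,-.4373]): tabs(im,c,np.array(xy))
to(.448,-.2938,.030,-.53+np.pi)
E
```

```text
[[ 0.4463 -0.2919  0.062 ]
 [ 0.4685 -0.3047  0.062 ]
 [ 0.4456 -0.4363  0.062 ]
 [ 0.4638 -0.4193  0.062 ]]
215 area 96 uv [266. 142.] r 0.0236 psi -0.519
215 area 100 uv [158. 131.] r 0.0236 psi 0.829
215 area 2 uv [150.  98.] r 0.0194 psi 2.57
at [ 0.5214 -0.2936  0.2592] [ 3.141  0.    -3.09 ] t 20.35 d [0.0733 0.0035 0.2291] spin 0.582
```

>>> play_rows(
  newtons=25,
  commands=[
    {"claw": 0.087, "dx": 0.037, "dy": 0.002, "dz": 0.03, "spin": 0.14},
    {"claw": 0.087, "dx": 0.0735, "dy": 0.0035, "dz": 0.08, "spin": 0.28},
    {"claw": 0.087, "dx": 0.0735, "dy": 0.0035, "dz": 0.12, "spin": 0.42},
    {"claw": 0.087, "dx": 0.0735, "dy": 0.0035, "dz": 0.12, "spin": 0.563},
    {"claw": 0.087, "dx": 0.0735, "dy": 0.0035, "dz": 0.12, "spin": 0.563},
    {"claw": 0.087, "dx": 0.0735, "dy": 0.0035, "dz": 0.12, "spin": 0.563},
    {"claw": 0.087, "dx": 0.0735, "dy": 0.0035, "dz": 0.16, "spin": 0.563},
    {"claw": 0.087, "dx": 0.0735, "dy": 0.0035, "dz": 0.2, "spin": 0.563},
    {"claw": 0.087, "dx": 0.0735, "dy": 0.0035, "dz": 0.229, "spin": 0.563},
    {"claw": 0.087, "dx": 0.0735, "dy": 0.0035, "dz": 0.229, "spin": 0.563},
    {"claw": 0.087, "dx": 0.0735, "dy": 0.0035, "dz": 0.229, "spin": 0.563},
    {"claw": 0.04, "dx": 0.0735, "dy": 0.0035, "dz": 0.229, "spin": 0.563},
    {"claw": 0.04, "dx": 0.0735, "dy": 0.0035, "dz": 0.229, "spin": 0.563},
    {"claw": 0.04, "dx": 0.0735, "dy": 0.0035, "dz": 0.229, "spin": 0.563},
    {"claw": 0.04, "dx": 0.0735, "dy": 0.0035, "dz": 0.229, "spin": 0.563},
    {"claw": 0.04, "dx": 0.0735, "dy": 0.0035, "dz": 0.229, "spin": 0.563},
  ],
)

```text
time_s: 21.95
tool_pos: [0.4479, -0.2946, 0.0306]
ee_rot: [3.141, 0.001, 2.629]
wrist_force: [-0.2, 1.5, 3.4]
gripper_width: 0.0575
```

```bash
python3 -c "
from h import *
to(.5313,.061,.17,3.192)"
```

```text
at [ 0.4479 -0.2946  0.0306] [3.141e+00 1.000e-03 2.629e+00] t 21.95 d [ 0.1016  0.3509 -0.1393] spin -0.563
```

>>> play_rows(
  commands=[
    {"claw": 0.04, "dx": 0, "dy": 0, "dz": -0.04, "spin": 0},
    {"claw": 0.04, "dx": 0, "dy": 0, "dz": -0.08, "spin": 0},
    {"claw": 0.04, "dx": 0.006, "dy": 0.02, "dz": -0.12, "spin": -0.05},
    {"claw": 0.04, "dx": 0.018, "dy": 0.06, "dz": -0.15, "spin": -0.12},
    {"claw": 0.04, "dx": 0.03, "dy": 0.1, "dz": -0.15, "spin": -0.19},
    {"claw": 0.04, "dx": 0.042, "dy": 0.145, "dz": -0.15, "spin": -0.26},
    {"claw": 0.04, "dx": 0.055, "dy": 0.19, "dz": -0.15, "spin": -0.33},
    {"claw": 0.04, "dx": 0.068, "dy": 0.235, "dz": -0.15, "spin": -0.4},
    {"claw": 0.04, "dx": 0.08, "dy": 0.28, "dz": -0.15, "spin": -0.47},
    {"claw": 0.04, "dx": 0.092, "dy": 0.32, "dz": -0.15, "spin": -0.54},
    {"claw": 0.04, "dx": 0.1016, "dy": 0.351, "dz": -0.15, "spin": -0.563},
    {"claw": 0.04, "dx": 0.1016, "dy": 0.351, "dz": -0.15, "spin": -0.563},
    {"claw": 0.04, "dx": 0.1016, "dy": 0.351, "dz": -0.15, "spin": -0.563},
    {"claw": 0.04, "dx": 0.1016, "dy": 0.351, "dz": -0.15, "spin": -0.563},
    {"claw": 0.04, "dx": 0.1016, "dy": 0.351, "dz": -0.15, "spin": -0.563},
  ],
)

```text
time_s: 23.45
tool_pos: [0.5308, 0.0593, 0.1799]
ee_rot: [-3.141, -0.0, -3.094]
wrist_force: [-0.3, 0.3, -2.5]
gripper_width: 0.0576
```

```bash
python3 -c "
from h import *
to(.5313,.061,.038,3.192); print(tip())"
```

```text
at [0.5308 0.0593 0.1799] [-3.141 -0.    -3.094] t 23.45 d [-0.0006  0.0018  0.1419] spin -0.003
(23.45, array([0.5308, 0.0593, 0.1799]), array([-3.141, -0.   , -3.094]), array([-0.3,  0.3, -2.5]), 0.0576)
```

>>> play_rows(
  commands=[
    {"claw": 0.04, "dx": 0, "dy": 0.001, "dz": 0.03, "spin": 0},
    {"claw": 0.04, "dx": 0, "dy": 0.001, "dz": 0.06, "spin": 0},
    {"claw": 0.04, "dx": 0, "dy": 0.001, "dz": 0.09, "spin": 0},
    {"claw": 0.04, "dx": 0, "dy": 0.001, "dz": 0.115, "spin": 0},
    {"claw": 0.04, "dx": 0, "dy": 0.001, "dz": 0.13, "spin": 0},
    {"claw": 0.04, "dx": 0, "dy": 0.001, "dz": 0.138, "spin": 0},
    {"claw": 0.04, "dx": 0, "dy": 0.001, "dz": 0.142, "spin": 0},
    {"claw": 0.04, "dx": 0, "dy": 0.001, "dz": 0.142, "spin": 0},
    {"claw": 0.072, "dx": 0, "dy": 0.001, "dz": 0.142, "spin": 0},
    {"claw": 0.072, "dx": 0, "dy": 0.001, "dz": 0.142, "spin": 0},
    {"claw": 0.072, "dx": 0, "dy": 0.001, "dz": 0.142, "spin": 0},
    {"claw": 0.072, "dx": 0, "dy": 0.001, "dz": 0.11, "spin": 0},
    {"claw": 0.072, "dx": 0, "dy": 0.001, "dz": 0.07, "spin": 0},
    {"claw": 0.072, "dx": 0, "dy": 0.001, "dz": 0.03, "spin": 0},
    {"claw": 0.072, "dx": 0, "dy": 0.001, "dz": -0.02, "spin": 0},
    {"claw": 0.072, "dx": -0.03, "dy": 0.001, "dz": -0.07, "spin": 0},
    {"claw": 0.072, "dx": -0.03, "dy": 0.001, "dz": -0.07, "spin": 0},
    {"claw": 0.072, "dx": -0.03, "dy": 0.001, "dz": -0.07, "spin": 0},
    {"claw": 0.072, "dx": -0.03, "dy": 0.001, "dz": -0.07, "spin": 0},
  ],
)

```text
time_s: 25.35
tool_pos: [0.5597, 0.0634, 0.2485]
ee_rot: [-3.141, -0.003, -3.091]
wrist_force: [0.4, -1.2, -0.2]
gripper_width: 0.0721
```

```bash
python3 - <<'E'
from h import *
im,c=placed("pics/p2.png",np.array([.5313,.061]))
E
```

```text
(25.35, array([0.5597, 0.0634, 0.2485]), array([-3.141e+00, -3.000e-03, -3.091e+00]), array([ 0.4, -1.2, -0.2]), 0.0721)
2399 [0.5296 0.0605 0.0663] [531.1  60.6] 29.9 rel [-0.0002 -0.0004]
215 area 223 uv [276. 154.] r 0.0149 psi 3.067
215 area 125 uv [274. 191.] r 0.0239 psi 0.047
230 area 94 uv [274. 191.] r 0.0237 psi 0.062
```

>>> play_rows(
  commands=[
    {"claw": 0.087, "dx": 0.006, "dy": -0.045, "dz": -0.01, "spin": 0},
    {"claw": 0.087, "dx": 0.012, "dy": -0.09, "dz": -0.01, "spin": 0},
    {"claw": 0.087, "dx": 0.018, "dy": -0.135, "dz": -0.01, "spin": 0},
    {"claw": 0.087, "dx": 0.024, "dy": -0.18, "dz": -0.01, "spin": 0},
    {"claw": 0.087, "dx": 0.03, "dy": -0.225, "dz": -0.01, "spin": 0},
    {"claw": 0.087, "dx": 0.036, "dy": -0.27, "dz": -0.01, "spin": 0},
    {"claw": 0.087, "dx": 0.042, "dy": -0.315, "dz": -0.01, "spin": 0},
    {"claw": 0.087, "dx": 0.048, "dy": -0.36, "dz": -0.01, "spin": 0},
    {"claw": 0.087, "dx": 0.054, "dy": -0.405, "dz": -0.01, "spin": 0},
    {"claw": 0.087, "dx": 0.06, "dy": -0.45, "dz": -0.01, "spin": 0},
    {"claw": 0.087, "dx": 0.065, "dy": -0.5, "dz": -0.01, "spin": 0},
    {"claw": 0.087, "dx": 0.065, "dy": -0.5, "dz": -0.01, "spin": 0},
    {"claw": 0.087, "dx": 0.065, "dy": -0.5, "dz": -0.01, "spin": 0},
    {"claw": 0.087, "dx": 0.065, "dy": -0.5, "dz": -0.01, "spin": 0},
    {"claw": 0.087, "dx": 0.065, "dy": -0.5, "dz": -0.01, "spin": 0},
    {"claw": 0.087, "dx": 0.065, "dy": -0.5, "dz": -0.01, "spin": 0},
  ],
)

```text
time_s: 27.0
tool_pos: [0.5219, -0.4375, 0.26]
ee_rot: [3.141, 0.0, -3.089]
wrist_force: [-0.9, -0.8, 0.3]
gripper_width: 0.0871
```

```bash
python3 -c "
from h import *
im,d,c,P=look('pics/w7.png')
for xy in ([.447,-.4375],[.4475,-.4375]): tabs(im,c,np.array(xy))
to(.447,-.4375,.03,.79+np.pi)"
```

```text
(27.0, array([ 0.5219, -0.4375,  0.26  ]), array([ 3.141,  0.   , -3.089]), array([-0.9, -0.8,  0.3]), 0.0871)
TIN 0.95 box [247.   0. 302.  42.] cloud [ 0.342  -0.4476  0.0578] [ 333.2 -448.2] plane [ 338.4 -447.8] 26.9 bgr [ 49.  64. 178.]
TIN 0.94 box [251.  93. 307. 146.] cloud [ 0.4459 -0.4384  0.0583] [ 447.2 -438.1] plane [ 447.4 -437.9] 29.8 bgr [184. 197. 203.]
215 area 11 uv [293. 136.] r 0.0227 psi 0.854
215 area 1 uv [291. 136.] r 0.0212 psi 0.768
TIN 0.88 box [231. 193. 282. 251.] cloud [ 0.5654 -0.4583  0.0583] [ 565.8 -458.2] plane [ 564.7 -457.8] 29.1 bgr [ 63.  78. 177.]
215 area 11 uv [293. 136.] r 0.0212 psi 0.865
215 area 1 uv [291. 136.] r 0.0197 psi 0.774
215 area 11 uv [293. 136.] r 0.0209 psi 0.883
215 area 1 uv [291. 136.] r 0.0194 psi 0.792
at [ 0.5217 -0.4381  0.2603] [ 3.141  0.    -3.09 ] t 27.1 d [0.0747 0.0045 0.2303] spin -0.738
```

```bash
python3 - <<'E'
from h import *
im=cv2.imread("pics/w7.png"); c=cam("wrist")
G=plane([[276,120]],c); print(G, proj("wrist",[[.4473,-.438,.062]],c))
a=im[85:160,240:315]; cv2.imwrite("pics/c7.png",cv2.resize(a,None,fx=6,fy=6,interpolation=2))
E
```

```text
[[ 0.44538303 -0.44128509  0.062     ]] [[279.01131666 122.055528  ]]
```

View pics/c7.png

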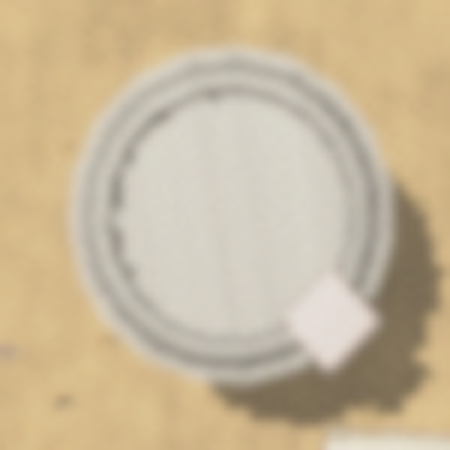

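>>> play_rows(
  commands=[
    {"claw": 0.087, "dx": 0.037, "dy": 0.002, "dz": 0.03, "spin": 0.15},
    {"claw": 0.087, "dx": 0.074, "dy": 0.004, "dz": 0.08, "spin": 0.3},
    {"claw": 0.087, "dx": 0.074, "dy": 0.004, "dz": 0.12, "spin": 0.45},
    {"claw": 0.087, "dx": 0.074, "dy": 0.004, "dz": 0.12, "spin": 0.6},
    {"claw": 0.087, "dx": 0.074, "dy": 0.004, "dz": 0.12, "spin": 0.75},
    {"claw": 0.087, "dx": 0.074, "dy": 0.004, "dz": 0.12, "spin": 0.9},
    {"claw": 0.087, "dx": 0.074, "dy": 0.004, "dz": 0.12, "spin": 1.05},
    {"claw": 0.087, "dx": 0.074, "dy": 0.004, "dz": 0.12, "spin": 1.2},
    {"claw": 0.087, "dx": 0.074, "dy": 0.004, "dz": 0.12, "spin": 1.35},
    {"claw": 0.087, "dx": 0.074, "dy": 0.004, "dz": 0.12, "spin": 1.5},
    {"claw": 0.087, "dx": 0.074, "dy": 0.004, "dz": 0.12, "spin": 1.65},
    {"claw": 0.087, "dx": 0.074, "dy": 0.004, "dz": 0.12, "spin": 1.8},
    {"claw": 0.087, "dx": 0.074, "dy": 0.004, "dz": 0.12, "spin": 1.95},
    {"claw": 0.087, "dx": 0.074, "dy": 0.004, "dz": 0.12, "spin": 2.1},
    {"claw": 0.087, "dx": 0.074, "dy": 0.004, "dz": 0.12, "spin": 2.25},
    {"claw": 0.087, "dx": 0.074, "dy": 0.004, "dz": 0.12, "spin": 2.39},
    {"claw": 0.087, "dx": 0.074, "dy": 0.004, "dz": 0.12, "spin": 2.39},
    {"claw": 0.087, "dx": 0.074, "dy": 0.004, "dz": 0.12, "spin": 2.39},
    {"claw": 0.087, "dx": 0.074, "dy": 0.004, "dz": 0.12, "spin": 2.39},
  ],
)

```text
time_s: 29.0
tool_pos: [0.4473, -0.4387, 0.1402]
ee_rot: [3.141, -0.0, 0.804]
wrist_force: [0.1, 0.4, -0.5]
gripper_width: 0.0869
```

```bash
python3 -c "
from h import *
to(.4473,-.438,.03,.8)"
```

```text
at [ 0.4473 -0.4387  0.1402] [ 3.141 -0.     0.804] t 29.0 d [ 0.0004 -0.0005  0.1102] spin 0.004
```

>>> play_rows(
  commands=[
    {"claw": 0.087, "dx": 0, "dy": 0, "dz": 0.04, "spin": 0},
    {"claw": 0.087, "dx": 0, "dy": 0, "dz": 0.08, "spin": 0},
    {"claw": 0.087, "dx": 0, "dy": 0, "dz": 0.11, "spin": 0},
    {"claw": 0.087, "dx": 0, "dy": 0, "dz": 0.11, "spin": 0},
    {"claw": 0.04, "dx": 0, "dy": 0, "dz": 0.11, "spin": 0},
    {"claw": 0.04, "dx": 0, "dy": 0, "dz": 0.11, "spin": 0},
    {"claw": 0.04, "dx": 0, "dy": 0, "dz": 0.11, "spin": 0},
    {"claw": 0.04, "dx": 0, "dy": 0, "dz": 0.11, "spin": 0},
    {"claw": 0.04, "dx": 0, "dy": 0, "dz": 0.105, "spin": 0.1},
    {"claw": 0.04, "dx": 0, "dy": 0, "dz": 0.103, "spin": 0.2},
    {"claw": 0.04, "dx": 0, "dy": 0, "dz": 0.103, "spin": 0.3},
    {"claw": 0.04, "dx": 0, "dy": 0, "dz": 0.103, "spin": 0.4},
    {"claw": 0.04, "dx": 0, "dy": 0, "dz": 0.103, "spin": 0.5},
    {"claw": 0.04, "dx": 0, "dy": 0, "dz": 0.103, "spin": 0.6},
    {"claw": 0.04, "dx": 0, "dy": 0, "dz": 0.103, "spin": 0.7},
    {"claw": 0.04, "dx": 0, "dy": 0, "dz": 0.103, "spin": 0.75},
    {"claw": 0.04, "dx": 0, "dy": 0, "dz": 0.103, "spin": 0.75},
    {"claw": 0.04, "dx": 0, "dy": 0, "dz": 0.107, "spin": 0.75},
    {"claw": 0.04, "dx": 0, "dy": 0, "dz": 0.1103, "spin": 0.75},
    {"claw": 0.04, "dx": 0, "dy": 0, "dz": 0.1103, "spin": 0.75},
  ],
)

```text
time_s: 31.0
tool_pos: [0.4475, -0.4384, 0.0325]
ee_rot: [-3.139, -0.003, 0.053]
wrist_force: [-3.1, 6.8, 17.4]
gripper_width: 0.0576
```

>>> play_rows(
  commands=[
    {"claw": 0.04, "dx": 0, "dy": 0, "dz": -0.0015, "spin": 0},
    {"claw": 0.087, "dx": 0, "dy": 0, "dz": -0.0015, "spin": 0},
    {"claw": 0.087, "dx": 0, "dy": 0, "dz": -0.0015, "spin": 0},
    {"claw": 0.087, "dx": 0, "dy": 0, "dz": -0.0015, "spin": 0},
    {"claw": 0.087, "dx": 0, "dy": 0, "dz": -0.04, "spin": 0},
    {"claw": 0.087, "dx": 0, "dy": 0, "dz": -0.08, "spin": 0},
    {"claw": 0.087, "dx": 0, "dy": 0, "dz": -0.13, "spin": -0.15},
    {"claw": 0.087, "dx": 0.02, "dy": 0, "dz": -0.18, "spin": -0.3},
    {"claw": 0.087, "dx": 0.04, "dy": 0, "dz": -0.23, "spin": -0.45},
    {"claw": 0.087, "dx": 0.06, "dy": 0, "dz": -0.23, "spin": -0.6},
    {"claw": 0.087, "dx": 0.075, "dy": 0, "dz": -0.23, "spin": -0.75},
    {"claw": 0.087, "dx": 0.075, "dy": 0, "dz": -0.23, "spin": -0.9},
    {"claw": 0.087, "dx": 0.075, "dy": 0, "dz": -0.23, "spin": -1.05},
    {"claw": 0.087, "dx": 0.075, "dy": 0, "dz": -0.23, "spin": -1.2},
    {"claw": 0.087, "dx": 0.075, "dy": 0, "dz": -0.23, "spin": -1.35},
    {"claw": 0.087, "dx": 0.075, "dy": 0, "dz": -0.23, "spin": -1.5},
    {"claw": 0.087, "dx": 0.075, "dy": 0, "dz": -0.23, "spin": -1.65},
    {"claw": 0.087, "dx": 0.075, "dy": 0, "dz": -0.23, "spin": -1.8},
    {"claw": 0.087, "dx": 0.075, "dy": 0, "dz": -0.23, "spin": -1.95},
    {"claw": 0.087, "dx": 0.075, "dy": 0, "dz": -0.23, "spin": -2.1},
  ],
)

```text
time_s: 33.0
tool_pos: [0.5218, -0.4352, 0.2594]
ee_rot: [-3.141, -0.0, 2.158]
wrist_force: [-0.3, -0.4, -0.4]
gripper_width: 0.0869
```

>>> play_rows(
  commands=[
    {"claw": 0.087, "dx": 0, "dy": 0, "dz": 0, "spin": -0.15},
    {"claw": 0.087, "dx": 0, "dy": 0, "dz": 0, "spin": -0.3},
    {"claw": 0.087, "dx": 0, "dy": 0, "dz": 0, "spin": -0.45},
    {"claw": 0.087, "dx": 0, "dy": 0, "dz": 0, "spin": -0.6},
    {"claw": 0.087, "dx": 0, "dy": 0, "dz": 0, "spin": -0.75},
    {"claw": 0.087, "dx": 0, "dy": 0, "dz": 0, "spin": -0.9},
    {"claw": 0.087, "dx": 0, "dy": 0, "dz": 0, "spin": -1.04},
    {"claw": 0.087, "dx": 0, "dy": 0, "dz": 0, "spin": -1.04},
    {"claw": 0.087, "dx": 0, "dy": 0, "dz": 0, "spin": -1.04},
    {"claw": 0.087, "dx": 0, "dy": 0, "dz": 0, "spin": -1.04},
    {"claw": 0.087, "dx": 0, "dy": 0, "dz": 0, "spin": -1.04},
  ],
)

```text
time_s: 34.1
tool_pos: [0.5221, -0.4349, 0.2596]
ee_rot: [-3.142, -0.0, -3.093]
wrist_force: [-1.2, 1.0, -0.1]
gripper_width: 0.0866
```

```bash
python3 -c "
from h import *
im,d,c,P=look('pics/w8.png')
tabs(im,c,np.array([.4475,-.438])); print(manip.get_state()['q'].round(2))
to(.4475,-.438,.03,3.192)"
```

```text
(34.1, array([ 0.5221, -0.4349,  0.2596]), array([-3.142, -0.   , -3.093]), array([-1.2,  1. , -0.1]), 0.0866)
TIN 0.76 box [244.   0. 296.  42.] cloud [ 0.3422 -0.4477  0.0578] [ 333.8 -448.5] plane [ 338.9 -448.2] 26.5 bgr [ 49.  64. 178.]
TIN 0.75 box [507. 118. 560. 242.] cloud [ 0.5182 -0.1261  0.0609] [ 501.9 -126.4] plane [ 498.4 -136.2] 71.3 bgr [62. 68. 70.]
TIN 0.71 box [251.  97. 303. 152.] cloud [ 0.4482 -0.439   0.0583] [ 449.5 -438.6] plane [ 449.9 -438.7] 29.6 bgr [185. 196. 202.]
215 area 17 uv [275. 144.] r 0.0224 psi 0.076
TIN 0.71 box [230. 193. 277. 251.] cloud [ 0.5656 -0.4584  0.0583] [ 566.1 -458. ] plane [ 561.9 -456.6] 32.1 bgr [ 64.  79. 180.]
215 area 17 uv [275. 144.] r 0.023 psi 0.028
[ 0.34  0.47  0.44  1.5  -0.21  1.22  2.42]
at [ 0.5221 -0.4349  0.2597] [-3.141 -0.    -3.092] t 34.2 d [0.0746 0.0006 0.2297] spin -0.001
```

>>> play_rows(
  newtons=25,
  commands=[
    {"claw": 0.087, "dx": 0.037, "dy": 0, "dz": 0.03, "spin": 0},
    {"claw": 0.087, "dx": 0.0727, "dy": 0, "dz": 0.08, "spin": 0},
    {"claw": 0.087, "dx": 0.0727, "dy": 0, "dz": 0.12, "spin": 0},
    {"claw": 0.087, "dx": 0.0727, "dy": 0, "dz": 0.12, "spin": 0},
    {"claw": 0.087, "dx": 0.0727, "dy": 0, "dz": 0.16, "spin": 0},
    {"claw": 0.087, "dx": 0.0727, "dy": 0, "dz": 0.2, "spin": 0},
    {"claw": 0.087, "dx": 0.0727, "dy": 0, "dz": 0.2297, "spin": 0},
    {"claw": 0.087, "dx": 0.0727, "dy": 0, "dz": 0.2297, "spin": 0},
    {"claw": 0.087, "dx": 0.0727, "dy": 0, "dz": 0.2297, "spin": 0},
    {"claw": 0.04, "dx": 0.0727, "dy": 0, "dz": 0.2297, "spin": 0},
    {"claw": 0.04, "dx": 0.0727, "dy": 0, "dz": 0.2297, "spin": 0},
    {"claw": 0.04, "dx": 0.0727, "dy": 0, "dz": 0.2297, "spin": 0},
    {"claw": 0.04, "dx": 0.0727, "dy": 0, "dz": 0.2297, "spin": 0},
    {"claw": 0.04, "dx": 0.0727, "dy": 0, "dz": 0.2297, "spin": 0},
  ],
)

```text
time_s: 35.6
tool_pos: [0.4496, -0.4387, 0.0307]
ee_rot: [-3.141, 0.001, -3.091]
wrist_force: [0.1, 0.8, 1.9]
gripper_width: 0.0574
```

```bash
python3 -c "
from h import *
to(.536,-.031,.17,3.192)"
```

```text
at [ 0.4496 -0.4387  0.0307] [-3.141e+00  1.000e-03 -3.091e+00] t 35.6 d [-0.1068  0.4028 -0.1393] spin -0.0
```

>>> play_rows(
  commands=[
    {"claw": 0.04, "dx": 0, "dy": 0, "dz": -0.04, "spin": 0},
    {"claw": 0.04, "dx": 0, "dy": 0, "dz": -0.08, "spin": 0},
    {"claw": 0.04, "dx": -0.005, "dy": 0.02, "dz": -0.12, "spin": 0},
    {"claw": 0.04, "dx": -0.016, "dy": 0.06, "dz": -0.15, "spin": 0},
    {"claw": 0.04, "dx": -0.028, "dy": 0.105, "dz": -0.15, "spin": 0},
    {"claw": 0.04, "dx": -0.04, "dy": 0.15, "dz": -0.15, "spin": 0},
    {"claw": 0.04, "dx": -0.052, "dy": 0.195, "dz": -0.15, "spin": 0},
    {"claw": 0.04, "dx": -0.064, "dy": 0.24, "dz": -0.15, "spin": 0},
    {"claw": 0.04, "dx": -0.076, "dy": 0.285, "dz": -0.15, "spin": 0},
    {"claw": 0.04, "dx": -0.088, "dy": 0.33, "dz": -0.15, "spin": 0},
    {"claw": 0.04, "dx": -0.1, "dy": 0.375, "dz": -0.15, "spin": 0},
    {"claw": 0.04, "dx": -0.1068, "dy": 0.4028, "dz": -0.15, "spin": 0},
    {"claw": 0.04, "dx": -0.1068, "dy": 0.4028, "dz": -0.15, "spin": 0},
    {"claw": 0.04, "dx": -0.1068, "dy": 0.4028, "dz": -0.15, "spin": 0},
    {"claw": 0.04, "dx": -0.1068, "dy": 0.4028, "dz": -0.15, "spin": 0},
    {"claw": 0.04, "dx": -0.1068, "dy": 0.4028, "dz": -0.15, "spin": 0},
  ],
)

```text
time_s: 37.2
tool_pos: [0.5354, -0.0328, 0.18]
ee_rot: [-3.141, -0.0, -3.094]
wrist_force: [-0.2, 0.4, -2.4]
gripper_width: 0.0574
```

```bash
python3 -c "
from h import *
to(.536,-.031,.038,3.192); print(tip())"
```

```text
at [ 0.5354 -0.0328  0.18  ] [-3.141 -0.    -3.094] t 37.2 d [-0.0007  0.0018  0.142 ] spin -0.003
(37.2, array([ 0.5354, -0.0328,  0.18  ]), array([-3.141, -0.   , -3.094]), array([-0.2,  0.4, -2.4]), 0.0574)
```

>>> play_rows(
  commands=[
    {"claw": 0.04, "dx": 0, "dy": 0.001, "dz": 0.03, "spin": 0},
    {"claw": 0.04, "dx": 0, "dy": 0.001, "dz": 0.06, "spin": 0},
    {"claw": 0.04, "dx": 0, "dy": 0.001, "dz": 0.09, "spin": 0},
    {"claw": 0.04, "dx": 0, "dy": 0.001, "dz": 0.115, "spin": 0},
    {"claw": 0.04, "dx": 0, "dy": 0.001, "dz": 0.13, "spin": 0},
    {"claw": 0.04, "dx": 0, "dy": 0.001, "dz": 0.138, "spin": 0},
    {"claw": 0.04, "dx": 0, "dy": 0.001, "dz": 0.142, "spin": 0},
    {"claw": 0.04, "dx": 0, "dy": 0.001, "dz": 0.142, "spin": 0},
    {"claw": 0.072, "dx": 0, "dy": 0.001, "dz": 0.142, "spin": 0},
    {"claw": 0.072, "dx": 0, "dy": 0.001, "dz": 0.142, "spin": 0},
    {"claw": 0.072, "dx": 0, "dy": 0.001, "dz": 0.142, "spin": 0},
    {"claw": 0.072, "dx": 0, "dy": 0.001, "dz": 0.11, "spin": 0},
    {"claw": 0.072, "dx": 0, "dy": 0.001, "dz": 0.07, "spin": 0},
    {"claw": 0.072, "dx": 0, "dy": 0.001, "dz": 0.03, "spin": 0},
    {"claw": 0.072, "dx": 0, "dy": 0.001, "dz": -0.02, "spin": 0},
    {"claw": 0.072, "dx": -0.03, "dy": 0.02, "dz": -0.07, "spin": 0},
    {"claw": 0.072, "dx": -0.03, "dy": 0.07, "dz": -0.1, "spin": 0},
    {"claw": 0.072, "dx": -0.03, "dy": 0.09, "dz": -0.1, "spin": 0},
    {"claw": 0.072, "dx": -0.03, "dy": 0.09, "dz": -0.1, "spin": 0},
    {"claw": 0.072, "dx": -0.03, "dy": 0.09, "dz": -0.1, "spin": 0},
  ],
)

```text
time_s: 39.2
tool_pos: [0.5612, 0.0611, 0.2803]
ee_rot: [-3.141, 0.001, -3.089]
wrist_force: [0.2, -0.3, 0.1]
gripper_width: 0.0722
```

```bash
python3 - <<'E'
from h import *
for i,xy in enumerate(([.5267,.153],[.5313,.061],[.536,-.031])):
    im,c=placed(f"pics/q{i}.png",np.array(xy))
cv2.imwrite("pics/q.png",cv2.resize(im[60:250,90:470],None,fx=2,fy=2,interpolation=2))
im,d=eyes.grab_frame("scene"); cv2.imwrite("pics/sc.png",im)
E
```

```text
(39.2, array([0.5612, 0.0611, 0.2803]), array([-3.141e+00,  1.000e-03, -3.089e+00]), array([ 0.2, -0.3,  0.1]), 0.0722)
2063 [0.5265 0.1527 0.0663] [528.2 153.8] 30.3 rel [0.0015 0.0008]
215 area 114 uv [348. 155.] r 0.0174 psi -2.205
215 area 96 uv [358. 186.] r 0.0238 psi 0.074
230 area 68 uv [358. 185.] r 0.0233 psi 0.07
(39.25, array([0.561 , 0.0597, 0.2798]), array([-3.141, -0.   , -3.092]), array([-0.6, -0.3,  0.1]), 0.0723)
2037 [0.5296 0.0605 0.0663] [530.7  60. ] 29.9 rel [-0.0006 -0.001 ]
215 area 113 uv [287. 154.] r 0.015 psi 2.363
215 area 113 uv [277. 184.] r 0.024 psi 0.066
230 area 88 uv [277. 184.] r 0.0236 psi 0.068
(39.3, array([0.5609, 0.059 , 0.2796]), array([-3.141e+00, -1.000e-03, -3.093e+00]), array([-0.7, -0.4, -0.6]), 0.0718)
2069 [ 0.5346 -0.0308  0.0662] [536.2 -31. ] 30.0 rel [0.0002 0.    ]
215 area 267 uv [200. 154.] r 0.0126 psi 2.79
215 area 112 uv [199. 185.] r 0.0239 psi 0.103
230 area 84 uv [199. 185.] r 0.0235 psi 0.102
230 area 15 uv [212. 157.] r 0.0197 psi 2.009
```

View pics/q.png

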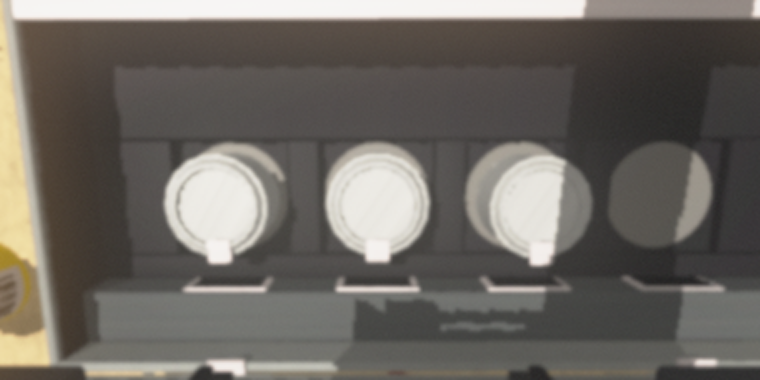

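>>> play_rows(
  newtons=25,
  commands=[
    {"claw": 0.05, "dx": 0, "dy": 0, "dz": -0.03, "spin": 0},
    {"claw": 0.05, "dx": 0, "dy": 0, "dz": -0.065, "spin": 0},
    {"claw": 0.05, "dx": 0, "dy": 0, "dz": -0.065, "spin": 0},
    {"claw": 0.05, "dx": -0.04, "dy": 0.015, "dz": -0.065, "spin": 0},
    {"claw": 0.05, "dx": -0.08, "dy": 0.03, "dz": -0.065, "spin": 0},
    {"claw": 0.05, "dx": -0.13, "dy": 0.055, "dz": -0.065, "spin": 0},
    {"claw": 0.05, "dx": -0.13, "dy": 0.055, "dz": -0.065, "spin": 0},
    {"claw": 0.05, "dx": -0.13, "dy": 0.055, "dz": -0.065, "spin": 0},
    {"claw": 0.05, "dx": -0.13, "dy": 0.055, "dz": -0.065, "spin": 0},
    {"claw": 0.05, "dx": -0.13, "dy": 0.055, "dz": -0.065, "spin": 0},
  ],
)

```text
time_s: 40.4
tool_pos: [0.6876, 0.1202, 0.3458]
ee_rot: [-3.141, 0.0, -3.093]
wrist_force: [-0.3, -0.3, -0.2]
gripper_width: 0.05
```

```bash
python3 -c "
from h import *
to(.688,.1153,.246,3.185)"
```

```text
at [0.6876 0.1202 0.3458] [-3.141  0.    -3.093] t 40.4 d [-0.0001 -0.0049  0.0998] spin 0.005
```

>>> play_rows(
  commands=[
    {"claw": 0.05, "dx": 0, "dy": -0.005, "dz": 0.02, "spin": 0},
    {"claw": 0.05, "dx": 0, "dy": -0.005, "dz": 0.05, "spin": 0},
    {"claw": 0.05, "dx": 0, "dy": -0.005, "dz": 0.08, "spin": 0},
    {"claw": 0.05, "dx": 0, "dy": -0.005, "dz": 0.1, "spin": 0},
    {"claw": 0.05, "dx": 0, "dy": -0.005, "dz": 0.1, "spin": 0},
    {"claw": 0.0, "dx": 0, "dy": -0.005, "dz": 0.1, "spin": 0},
    {"claw": 0.0, "dx": 0, "dy": -0.005, "dz": 0.1, "spin": 0},
    {"claw": 0.0, "dx": 0, "dy": -0.005, "dz": 0.1, "spin": 0},
    {"claw": 0.0, "dx": 0, "dy": -0.005, "dz": 0.1, "spin": 0},
    {"claw": 0.0, "dx": 0, "dy": -0.005, "dz": 0.1, "spin": 0},
    {"claw": 0.0, "dx": 0, "dy": -0.005, "dz": 0.1, "spin": 0},
    {"claw": 0.0, "dx": 0, "dy": -0.005, "dz": 0.1, "spin": 0},
  ],
)

```text
time_s: 41.6
tool_pos: [0.6889, 0.1154, 0.2453]
ee_rot: [-3.14, 0.0, -3.092]
wrist_force: [-0.4, -2.6, 1.4]
gripper_width: 0.0099
```

>>> play_rows(
  commands=[
    {"claw": 0, "dx": 0.008, "dy": 0, "dz": -0.004, "spin": 0},
    {"claw": 0, "dx": 0.025, "dy": 0, "dz": -0.009, "spin": 0},
    {"claw": 0, "dx": 0.042, "dy": 0, "dz": -0.012, "spin": 0},
    {"claw": 0, "dx": 0.06, "dy": 0, "dz": -0.014, "spin": 0},
    {"claw": 0, "dx": 0.078, "dy": 0, "dz": -0.014, "spin": 0},
    {"claw": 0, "dx": 0.096, "dy": 0, "dz": -0.012, "spin": 0},
    {"claw": 0, "dx": 0.113, "dy": 0, "dz": -0.008, "spin": 0},
    {"claw": 0, "dx": 0.13, "dy": 0, "dz": -0.003, "spin": 0},
    {"claw": 0, "dx": 0.146, "dy": 0, "dz": 0.004, "spin": 0},
    {"claw": 0, "dx": 0.162, "dy": 0, "dz": 0.013, "spin": 0},
    {"claw": 0, "dx": 0.177, "dy": 0, "dz": 0.023, "spin": 0},
    {"claw": 0, "dx": 0.177, "dy": 0, "dz": 0.023, "spin": 0},
  ],
)

```text
time_s: 42.8
tool_pos: [0.5103, 0.1064, 0.2213]
ee_rot: [-3.14, -0.001, -3.092]
wrist_force: [2.3, -4.3, -4.0]
gripper_width: 0.0097
```

>>> play_rows(
  commands=[
    {"claw": 0, "dx": 0.013, "dy": 0, "dz": 0.011, "spin": 0},
    {"claw": 0, "dx": 0.025, "dy": 0, "dz": 0.024, "spin": 0},
    {"claw": 0, "dx": 0.036, "dy": 0, "dz": 0.038, "spin": 0},
    {"claw": 0, "dx": 0.046, "dy": 0, "dz": 0.053, "spin": 0},
    {"claw": 0, "dx": 0.054, "dy": 0, "dz": 0.069, "spin": 0},
    {"claw": 0, "dx": 0.06, "dy": 0, "dz": 0.086, "spin": 0},
    {"claw": 0, "dx": 0.0635, "dy": 0, "dz": 0.096, "spin": 0},
    {"claw": 0, "dx": 0.0665, "dy": 0, "dz": 0.103, "spin": 0},
    {"claw": 0, "dx": 0.0665, "dy": 0, "dz": 0.105, "spin": 0},
    {"claw": 0, "dx": 0.0665, "dy": 0, "dz": 0.105, "spin": 0},
  ],
)

```text
time_s: 43.8
tool_pos: [0.448, 0.1033, 0.1177]
ee_rot: [-3.14, 0.004, -3.093]
wrist_force: [4.9, -6.4, -3.6]
gripper_width: 0.0097
```

>>> play_rows(
  commands=[
    {"claw": 0, "dx": 0, "dy": 0, "dz": 0.003, "spin": 0},
    {"claw": 0, "dx": 0, "dy": 0, "dz": 0.006, "spin": 0},
    {"claw": 0, "dx": 0, "dy": 0, "dz": 0.006, "spin": 0},
    {"claw": 0, "dx": 0, "dy": 0, "dz": 0.006, "spin": 0},
  ],
)

```text
time_s: 44.2
tool_pos: [0.4483, 0.1033, 0.1148]
ee_rot: [-3.141, 0.004, -3.093]
wrist_force: [-2.9, -8.1, 25.3]
gripper_width: 0.0098
```

>>> play_rows(
  commands=[
    {"claw": 0, "dx": 0, "dy": 0, "dz": -0.001, "spin": 0},
    {"claw": 0.03, "dx": 0, "dy": 0, "dz": -0.003, "spin": 0},
    {"claw": 0.03, "dx": 0.0035, "dy": 0, "dz": -0.003, "spin": 0},
    {"claw": 0.03, "dx": 0.0035, "dy": 0, "dz": -0.003, "spin": 0},
    {"claw": 0.03, "dx": 0.0035, "dy": 0, "dz": -0.003, "spin": 0},
  ],
)

```text
time_s: 44.7
tool_pos: [0.4418, 0.106, 0.1143]
ee_rot: [3.14, -0.0, -3.09]
wrist_force: [-1.1, 2.1, 3.6]
gripper_width: 0.0283
```

```bash
python3 - <<'E'
from h import *
print(tip()); im,d=eyes.grab_frame("side"); P=cloud("side",d)
O=np.array([.527,.107]); a=.0505; R=np.array([[np.cos(a),-np.sin(a)],[np.sin(a),np.cos(a)]])
q=(P[...,:2]-O)@R; m=(d>0)&(q[...,0]>-.105)&(q[...,0]<.08)&(abs(q[...,1])<.22)&(P[...,2]>.08)&(P[...,2]<.125)&(abs(q[...,1])>.12)
A=np.c_[q[m],np.ones(m.sum())]; print(np.linalg.lstsq(A,P[m][:,2],rcond=None)[0],np.median(P[m][:,2]))
to(.4443,.103,.118,3.192)
E
```

```text
(44.7, array([0.4418, 0.106 , 0.1143]), array([ 3.14, -0.  , -3.09]), array([-1.1,  2.1,  3.6]), 0.0283)
[ 0.00333043 -0.0013136   0.10611622] 0.1059645959356525
at [0.4419 0.1058 0.1142] [ 3.14  0.   -3.09] t 44.75 d [-0.0023 -0.0029 -0.0038] spin 0.001
```

>>> play_rows(
  newtons=35,
  commands=[
    {"claw": 0.03, "dx": -0.0023, "dy": -0.0025, "dz": -0.0036, "spin": 0},
    {"claw": 0.03, "dx": -0.0023, "dy": -0.0025, "dz": -0.0036, "spin": 0},
    {"claw": 0, "dx": -0.0023, "dy": -0.0025, "dz": -0.0036, "spin": 0},
    {"claw": 0, "dx": -0.0023, "dy": -0.0025, "dz": -0.0036, "spin": 0},
    {"claw": 0, "dx": -0.0023, "dy": -0.0025, "dz": -0.0036, "spin": 0},
    {"claw": 0, "dx": -0.0023, "dy": -0.0025, "dz": -0.0036, "spin": 0.12},
    {"claw": 0, "dx": -0.0023, "dy": -0.0025, "dz": -0.0036, "spin": 0.24},
    {"claw": 0, "dx": -0.0023, "dy": -0.0025, "dz": -0.0036, "spin": 0.36},
    {"claw": 0, "dx": -0.0023, "dy": -0.0025, "dz": -0.0036, "spin": 0.48},
    {"claw": 0, "dx": -0.0023, "dy": -0.0025, "dz": -0.0036, "spin": 0.6},
    {"claw": 0, "dx": -0.0023, "dy": -0.0025, "dz": -0.0036, "spin": 0.72},
    {"claw": 0, "dx": -0.0023, "dy": -0.0025, "dz": -0.0036, "spin": 0.84},
    {"claw": 0, "dx": -0.0023, "dy": -0.0025, "dz": -0.0036, "spin": 0.96},
    {"claw": 0, "dx": -0.0023, "dy": -0.0025, "dz": -0.0036, "spin": 1.08},
    {"claw": 0, "dx": -0.0023, "dy": -0.0025, "dz": -0.0036, "spin": 1.2},
    {"claw": 0, "dx": -0.0023, "dy": -0.0025, "dz": -0.0036, "spin": 1.32},
    {"claw": 0, "dx": -0.0023, "dy": -0.0025, "dz": -0.0036, "spin": 1.44},
    {"claw": 0, "dx": -0.0023, "dy": -0.0025, "dz": -0.0036, "spin": 1.56},
    {"claw": 0, "dx": -0.0023, "dy": -0.0025, "dz": -0.0036, "spin": 1.56},
  ],
)

```text
time_s: 46.65
tool_pos: [0.445, 0.1037, 0.1176]
ee_rot: [3.14, -0.001, 1.633]
wrist_force: [2.5, 4.7, -4.6]
gripper_width: 0.0096
```

>>> play_rows(
  commands=[
    {"claw": 0, "dx": 0, "dy": 0, "dz": 0, "spin": 0.04},
    {"claw": 0, "dx": 0, "dy": 0, "dz": 0, "spin": 0.08},
    {"claw": 0, "dx": 0, "dy": 0, "dz": 0, "spin": 0.08},
    {"claw": 0, "dx": 0, "dy": 0, "dz": 0, "spin": 0.08},
  ],
)

```text
time_s: 47.05
tool_pos: [0.445, 0.1037, 0.1176]
ee_rot: [3.14, -0.001, 1.559]
wrist_force: [3.3, 5.0, -4.8]
gripper_width: 0.0102
```

```bash
python3 -c "
from h import *
print(tip(), manip.get_state()['wrist_torque'].round(3))"
```

```text
(47.05, array([0.445 , 0.1037, 0.1176]), array([ 3.140e+00, -1.000e-03,  1.559e+00]), array([ 3.3,  5. , -4.8]), 0.0102) [ 1.113 -0.66   0.667]
```

>>> play_rows(
  commands=[
    {"claw": 0.05, "dx": 0, "dy": 0, "dz": 0, "spin": 0},
    {"claw": 0.05, "dx": 0, "dy": 0, "dz": 0, "spin": 0},
    {"claw": 0.05, "dx": 0, "dy": 0, "dz": 0, "spin": 0},
    {"claw": 0.05, "dx": 0, "dy": 0, "dz": 0, "spin": 0},
    {"claw": 0.05, "dx": 0, "dy": 0, "dz": -0.04, "spin": 0},
    {"claw": 0.05, "dx": 0, "dy": 0, "dz": -0.09, "spin": 0},
    {"claw": 0.05, "dx": -0.04, "dy": 0, "dz": -0.14, "spin": 0},
    {"claw": 0.05, "dx": -0.08, "dy": 0, "dz": -0.18, "spin": 0},
    {"claw": 0.05, "dx": -0.08, "dy": 0, "dz": -0.18, "spin": 0},
    {"claw": 0.05, "dx": -0.08, "dy": 0, "dz": -0.18, "spin": 0},
    {"claw": 0.05, "dx": -0.08, "dy": 0, "dz": -0.18, "spin": 0},
  ],
)

```text
time_s: 48.15
tool_pos: [0.4423, 0.0226, 0.297]
ee_rot: [-3.141, -0.001, 1.552]
wrist_force: [0.1, 0.8, -0.9]
gripper_width: 0.0502
```

```bash
python3 - <<'E'
from h import *
print(tip()); c=cam("wrist"); im,d=eyes.grab_frame("wrist"); P=cloud("wrist",d,c); cv2.imwrite("pics/z.png",im)
w=P[(d>.1)&gridpts(P,[.38,.03,.126],[.52,.18,.16])]; print(len(w),cv2.minAreaRect((w[:,:2]*1000).astype(np.float32)),w.max(0))
si,d=eyes.grab_frame("side"); P=cloud("side",d)
O=np.array([.527,.107]); a=.0505; R=np.array([[np.cos(a),-np.sin(a)],[np.sin(a),np.cos(a)]])
q=(P[...,:2]-O)@R; m=(d>0)&(q[...,0]>-.105)&(q[...,0]<.08)&(P[...,2]>.08)&(P[...,2]<.125)&(abs(q[...,1])>.12)&(abs(q[...,1])<.22)
A=np.c_[q[m],np.ones(m.sum())]; print(np.linalg.lstsq(A,P[m][:,2],rcond=None)[0],np.median(P[m][:,2]))
for s in spotter.silhouettes("side","cement_can")[:1]+spotter.silhouettes("side","tin_0"): 
    mm=s["pixels"]&(d>0); print(round(s["score"],2),np.median(P[mm],0).round(3),si[mm].mean(0).round())
cv2.imwrite("pics/z2.png",np.hstack([im,si])[:, :]) ; cv2.imwrite("pics/z3.png",cv2.resize(np.hstack([im,si]),(800,300)))
E
```

```text
(48.15, array([0.4423, 0.0226, 0.297 ]), array([-3.141e+00, -1.000e-03,  1.552e+00]), array([ 0.1,  0.8, -0.9]), 0.0502)
742 ((445.02752685546875, 102.69805908203125), (13.485177040100098, 57.46002197265625), 5.128419399261475) [0.45199504 0.13128252 0.14961418]
[ 0.00357821 -0.0019912   0.10617367] 0.10598239840506274
0.57 [ 0.403 -0.532  0.059] [109. 120. 131.]
0.86 [ 0.324 -0.43   0.048] [ 56.  64. 139.]
0.72 [ 0.598 -0.199  0.062] [ 94. 183. 209.]
0.55 [ 0.568 -0.432  0.02 ] [ 47.  53. 104.]
0.28 [0.506 0.194 0.105] [115. 118. 118.]
```

View pics/z3.png

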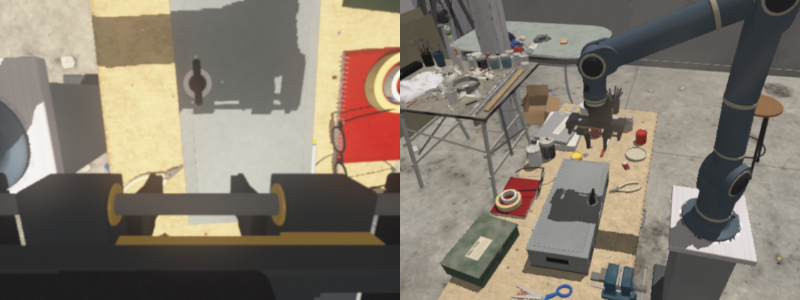

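```bash
python3 - <<'E'
from h import *
c=cam("wrist"); im,d=eyes.grab_frame("wrist"); P=cloud("wrist",d,c)
w=P[(d>.1)&gridpts(P,[.38,.03,.138],[.52,.18,.16])][:,:2]; w=w-w.mean(0); v=np.linalg.svd(w,full_matrices=False)[2][0]
a=np.degrees(np.arctan2(v[1],v[0]))%180-90; print("wing from y deg",a,len(w))
if a<7: print(manip.sign_off(), tip())
E
```

```text
wing from y deg 2.803601563078942 695
the job is handed in; nothing more can be done
the job is handed in; nothing more can be done
```

I unlocked the wing knob, raised the lid to its stop, and put the three steel tins present into bays 1, 2 and 3. I then shut the lid, turned the knob clockwise to its stop and handed the job in at about 48 s. The fourth steel tin wasn't on the table. I left the cement tin and the red and yellow look-alikes alone.

- **Tins:** with the lid still open, the tins stood within 2 mm of their bay centres. The label directions, judged from the pull tabs, were 1–3° off square to the windows.
- **Lid:** its surface measures the same height and slope as at the start, so it is shut.
- **Knob:** I felt the stop at 0.67 N·m. The last wing reading was 2.8° from world y, against the reader's own 2.9° yaw, so it is locked. A rougher fit just before had given 5.1°.
- **Other tins:** in the last side view the cement tin, the yellow tin and one red tin are where they started. The arm was in front of the other red tin (score 0.55), so its reading is weak, but it appears unmoved.
- **Re-grip:** the third tin was turned and set down once on the table before its final grip. It settled about 2 mm lower in the fingers there, and I measured its position again before gripping.

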